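# Gauge the red core and sort the stone cores by diameter

## Task

Put the drilled cores away, standing upright in the wooden rack, each in the row whose channel fits its diameter (40, 48 or 56 mm). The red brick core's diameter was never recorded, so before it goes into the rack measure it: stand it between the jaws of the caliper in its holder and close the sliding jaw until both jaws touch it. Finish with the caliper empty and shut fully, and leave everything else on the desk where it is.

Things in the scene. Friction and masses are not known exactly. Their poses are not given: they have to be found in the camera images.
- rack: pale wooden core rack, fixed, 192 x 250 mm, 30 mm high; origin under its centre, z up, x across the rows. Three open-topped channels run side by side along its y, lined dark, each 232 mm long (y from -116 to +116 mm) and 22 mm deep (floor 8 mm above the desk, rails between them to 30 mm); each holds three cores at about 80 mm spacing
- row56 (a point): middle of the floor of the rack's row for 56 mm cores, a channel 61 mm wide along the rack's y; axes as the rack's
- row48 (a point): middle of the floor of the rack's row for 48 mm cores, a channel 53 mm wide along the rack's y; axes as the rack's
- row40 (a point): middle of the floor of the rack's row for 40 mm cores, a channel 45 mm wide along the rack's y; axes as the rack's
- holder: bench holder, fixed, with the caliper clamped flat in it; origin under the middle of the caliper, z up. Grey plate 106 x 224 x 8 mm. The caliper's beam runs along y at x = 2 to 18 mm, z = 24 to 27 mm; the measuring jaws reach from x = 0 out to x = -36 mm over the plate, z = 24 to 27 mm. Clamps on the beam at y = -94 and +92 mm, 36 mm high
- vise: small blue bench vise, fixed in the middle of the desk and not needed: 190 mm long along x, 72 mm wide along y, 54 mm high; origin under its centre
- gauge_spot (a point): spot on top of the holder's plate (8 mm above the desk) where a core may stand to be measured: 30 mm to the jaws' side of the caliper's origin line (core then clears the beam) and 34 mm from the fixed jaw's face; pushed by the sliding jaw a core slides over the plate; axes as the holder's
- caliper_slider (a joint): opening of the caliper's jaws in m: 0 shut, 0.12 fully open; with both jaws touching a core it reads the core's diameter. Opens along the holder's -y against about 0.6 N of friction and stays where it is left
- fixed_jaw (a point): point on the measuring face of the caliper's fixed jaw, 12 mm short of the jaw's tip, 25.5 mm above the desk; the face looks to the holder's -y; axes as the holder's
- sliding_jaw (a point): the same point on the measuring face of the sliding jaw (moves with it, meets fixed_jaw when shut); the face looks to the holder's +y; axes as the holder's
- slider_grip (a point): middle of the slider, where to take it from above by its long sides: 20 mm wide along the holder's x, 52 mm long along y, 40 mm behind the sliding jaw's face; top 30 mm above the desk, 2 mm thick, overhanging the beam 2 mm on each side; fingers may reach down past its sides to 12 mm above the desk
- core40a: grey stone core, an upright cylinder 40 mm in diameter and 55 mm tall, foot bevelled (3 mm in, 5 mm up); origin at the centre of its underside, z its axis; about 100 to 260 g; absent in some runs
- core40b: grey stone core, an upright cylinder 40 mm in diameter and 55 mm tall, foot bevelled (3 mm in, 5 mm up); origin at the centre of its underside, z its axis; about 100 to 260 g; absent in some runs
- core48a: grey stone core, an upright cylinder 48 mm in diameter and 55 mm tall, foot bevelled (3 mm in, 5 mm up); origin at the centre of its underside, z its axis; about 100 to 260 g; absent in some runs
- core48b: grey stone core, an upright cylinder 48 mm in diameter and 55 mm tall, foot bevelled (3 mm in, 5 mm up); origin at the centre of its underside, z its axis; about 100 to 260 g; absent in some runs
- core56a: grey stone core, an upright cylinder 56 mm in diameter and 55 mm tall, foot bevelled (3 mm in, 5 mm up); origin at the centre of its underside, z its axis; about 100 to 260 g; absent in some runs
- core56b: grey stone core, an upright cylinder 56 mm in diameter and 55 mm tall, foot bevelled (3 mm in, 5 mm up); origin at the centre of its underside, z its axis; about 100 to 260 g; absent in some runs
- red_core_p: red brick core, an upright cylinder 55 mm tall, 40, 48 or 56 mm in diameter (not recorded: measure it), foot bevelled (3 mm in, 5 mm up); origin at the centre of its underside, z its axis; exactly one of red_core_p, red_core_q and red_core_r is present
- red_core_q: red brick core, an upright cylinder 55 mm tall, 40, 48 or 56 mm in diameter (not recorded: measure it), foot bevelled (3 mm in, 5 mm up); origin at the centre of its underside, z its axis; exactly one of red_core_p, red_core_q and red_core_r is present
- red_core_r: red brick core, an upright cylinder 55 mm tall, 40, 48 or 56 mm in diameter (not recorded: measure it), foot bevelled (3 mm in, 5 mm up); origin at the centre of its underside, z its axis; exactly one of red_core_p, red_core_q and red_core_r is present
- brush: brush with a wooden handle, 201 mm long, at the back; bystander; origin at the centre of its underside
- glue_stick: yellow and red glue stick, 95 mm long, 24 mm thick, lying at the front; bystander; origin at the centre of its underside
- screwdriver: red screwdriver, 192 mm long, at the front left; bystander; origin at the centre of its underside
Mind the look-alikes: they are no part of the job. What is shaped like the core48b but black or turquoise is not meant.

How it is judged:
On the way:
1. the red core stands upright on the holder's plate between the caliper's jaws with both jaws touching it (y of red_core_p in the frame of fixed_jaw between -0.0252 and -0.021 m and y of red_core_p in the frame of sliding_jaw between 0.021 and 0.0252 m and x of red_core_p in the frame of fixed_jaw between -0.011 and 0.012 m and z of red_core_p in the frame of holder between 0.004 and 0.012 m and angle between each of red_core_p, red_core_q, red_core_r's own z axis and vertical below 0.08 rad and y of red_core_q in the frame of fixed_jaw between -0.0292 and -0.025 m and y of red_core_q in the frame of sliding_jaw between 0.025 and 0.0292 m and x of red_core_q in the frame of fixed_jaw between -0.011 and 0.012 m and z of red_core_q in the frame of holder between 0.004 and 0.012 m and y of red_core_r in the frame of fixed_jaw between -0.0212 and -0.017 m and y of red_core_r in the frame of sliding_jaw between 0.017 and 0.0212 m and x of red_core_r in the frame of fixed_jaw between -0.011 and 0.012 m and z of red_core_r in the frame of holder between 0.004 and 0.012 m), for 0.2 s.
At the end, for the whole second after the job is handed in: every core present, the red one too, stands upright (within 0.1 rad) and at rest on the floor of the rack's channel that fits its diameter (within 5 mm of the row's centre line); the caliper's jaws are shut to within 4 mm (x of core40a in the frame of rack between 0.06 and 0.07 m and y of core40a in the frame of rack between -0.115 and 0.115 m and z of core40a in the frame of rack between 0.004 and 0.011 m and angle between each of core40a, core40b, core48a, core48b, core56a, core56b, red_core_p, red_core_q, red_core_r's own z axis and vertical below 0.1 rad and linear speed of each of core40a, core40b, core48a, core48b, core56a, core56b, red_core_p, red_core_q, red_core_r below 0.02 m/s and x of core40b in the frame of rack between 0.06 and 0.07 m and y of core40b in the frame of rack between -0.115 and 0.115 m and z of core40b in the frame of rack between 0.004 and 0.011 m and x of core48a in the frame of rack between 0.003 and 0.013 m and y of core48a in the frame of rack between -0.115 and 0.115 m and z of core48a in the frame of rack between 0.004 and 0.011 m and x of core48b in the frame of rack between 0.003 and 0.013 m and y of core48b in the frame of rack between -0.115 and 0.115 m and z of core48b in the frame of rack between 0.004 and 0.011 m and x of core56a in the frame of rack between -0.062 and -0.052 m and y of core56a in the frame of rack between -0.115 and 0.115 m and z of core56a in the frame of rack between 0.004 and 0.011 m and x of core56b in the frame of rack between -0.062 and -0.052 m and y of core56b in the frame of rack between -0.115 and 0.115 m and z of core56b in the frame of rack between 0.004 and 0.011 m and x of red_core_p in the frame of rack between 0.003 and 0.013 m and y of red_core_p in the frame of rack between -0.115 and 0.115 m and z of red_core_p in the frame of rack between 0.004 and 0.011 m and x of red_core_q in the frame of rack between -0.062 and -0.052 m and y of red_core_q in the frame of rack between -0.115 and 0.115 m and z of red_core_q in the frame of rack between 0.004 and 0.011 m and x of red_core_r in the frame of rack between 0.06 and 0.07 m and y of red_core_r in the frame of rack between -0.115 and 0.115 m and z of red_core_r in the frame of rack between 0.004 and 0.011 m and value of joint caliper_slider below 0.004 m); the robot touches nothing.
It fails at once if the brush is pushed more than 40 mm from its place (distance of brush from where it was at the start of the episode above 0.04 m).
It fails at once if the glue stick is pushed more than 40 mm from its place (distance of glue_stick from where it was at the start of the episode above 0.04 m).
It fails at once if the screwdriver is pushed more than 40 mm from its place (distance of screwdriver from where it was at the start of the episode above 0.04 m).
Of core40a, core40b, core48a, core48b, core56a, core56b only 3 to 5 are there at a start; the rules pass over those that are not, and their reading is None.
Of red_core_p, red_core_q, red_core_r only 1 to 1 are there at a start; the rules pass over those that are not, and their reading is None.
At some moment in a run one of core48a, core48b, core56a, core56b, red_core_p, red_core_q may be knocked a few centimetres aside while the robot is not near it.
It also fails if it takes over 200 s, if anything falls off the work surface, if the arm or the gripper's body presses on something with over 40 N, if the wrist force passes 120 N, or if a joint passes its speed limit or range.

## Robot

A 6-joint arm with a two-finger parallel gripper is mounted at the origin on a cart in front of the work surface, level with it; the furniture and walls round the work are solid. World frame = base frame: x ahead of the robot, y to its left, z up, the work surface at z = 0. Lengths are in m, angles in rad, forces in N, time in s.
With the tool pointing down it reaches from about 0.3 to 0.875 m from the base axis. Payload 6.4 kg.
Tool frame: the origin (TCP) lies at the very end of the fingers, on their centre line; the grasp point (between the pads) lies 19 mm behind it; z points along the fingers, x is the direction in which the jaws open and shut, and the axes are right-handed (so a half turn about z gives the same grasp; the last joint's range is limited). The gripper opens to 88 mm and grips with 3 to 60 N. Pads are 18 mm wide; open, the fingers measure 123 mm over their backs; the gripper's body (75 mm by 187 mm) begins 45 mm behind the grasp point.
Start: joints at [-1.329, 0.181, 1.607, -0, 1.354, -0.206], TCP at [0.249, -0.518, 0.239] pointing down, gripper open.
Joint ranges: [-2.99, 2.99], [-0.89, 2.07], [0.3, 2.58], [-1.14, 4.28], [0, 2.63], [-3.12, 3.12]. Speed limits (rad/s): [2.57, 2.57, 3.01, 3.14, 3.14, 3.14].

## Interface

Orientations are given as a unit quaternion [x, y, z, w].
In Python, from rig import bot, eyes, order gives the robot as it stands.
- The arm moves only by the shell command python3 -m jog 'ROWS' [FORCE]. ROWS is JSON, a list of rows, each an object of numbers: "hand": the opening, from 0 (shut) to 1 (fully open); "tx", "ty", "tz": the shift along the world's x, y, z in m; "spin": the turn about the world's z in rad. A call has 1 to 8 rows; each row shifts and turns the commanded pose from where the row before left it; what a row does not reach is not made up. A row lasts 1/12 s, in which the tool goes at most 41.7 mm and 7.16 degrees, less where a joint would pass 70% of its speed; a pose out of reach is approached as far as the arm can. A call is refused whole if a number of a shift passes 0.0417 or a number of a turn 0.125, either way. A call with a gripper value outside its range is refused whole. The fingers move at their own pace and stop on an object; FORCE is the grip in N (left out, the last holds). Time passes only in rows, so rows that do not move let the fingers close. It gives the time, the measured TCP pose, the force and the opening at its end, in the units of the state.
- bot.sense(): the state, without advancing time (a new reading comes with each control period).
- eyes.capture(name): name is "scene" or "side" or "wrist"; returns a dict with "pixels" (480x640x3 uint8, red, green, blue), "range_z" (480x640 float32, m along the optical axis (not along the pixel's ray), 0 where there is no reading), "fx", "fy", "cx", "cy" (pixels), "dist" ([k1, k2, p1, p2, k3] as OpenCV has them; the pictures are not rectified), "extrinsics" (4x4, takes a point from world to camera coordinates). Camera axes: x right, y down, z forward; pixel columns grow to the right and rows downward; lengths in m; the calibration is good to about 2 mm. A picture is of the moment at which its call begins.
- order.finish_job(): hands the job in, once; it reports no verdict.
The state is a dict: "time": time; "joint_positions": joint angles; "dq": joint speeds; "effort": joint torques, N m; "position": TCP position; "orientation": TCP orientation; "ft_force": force on the tool from outside, world axes, zero at the start; "wrist_torque": the same for the moment, N m; "gripper_width": finger opening in m.
Only numpy, scipy, OpenCV 4.12 (cv2) and the standard library are available. Lean on these libraries where they do the work, as an engineer would, in place of code of your own. Each camera call takes 0.05 s, during which the arm holds its last target. There are 200 camera calls.

## Working session

There is one attempt and no reset: what is moved stays moved. The work goes in short steps, Python scripts to look and compute and a shell command to move; the robot and the scene stay as the last step left them, time stands still between calls to the robot, and variables do not carry over. Pictures are saved under pics/ and viewed, about 12 in all and at most 16, crops included, and the job is handed in when it is done.

```bash
mkdir -p pics; ls; cat > h.py <<'E'
import numpy as np, cv2
from rig import bot, eyes, order
def cap(name, fn=None):
    c=eyes.capture(name)
    if fn: cv2.imwrite('pics/'+fn, c['pixels'][:,:,::-1])
    return c
def cloud(c):
    "world xyz for each pixel"
    K=np.array([[c['fx'],0,c['cx']],[0,c['fy'],c['cy']],[0,0,1.]])
    h,w=c['range_z'].shape
    u,v=np.meshgrid(np.arange(w),np.arange(h))
    p=cv2.undistortPoints(np.stack([u,v],-1).reshape(-1,1,2).astype(np.float64),K,np.array(c['dist'])).reshape(h,w,2)
    z=c['range_z'][...,None]
    P=np.concatenate([p*z,z],-1)
    E=np.array(c['extrinsics']); 
    W=(P-E[:3,3])@E[:3,:3]
    W[c['range_z']<=0]=np.nan
    return W
E
python3 - <<'E'
from h import *
for n in('scene','side'):
    c=cap(n,n+'1.png'); np.savez(n+'1.npz',W=cloud(c),px=c['pixels'])
    E=np.array(c['extrinsics']); print(n,-E[:3,:3].T@E[:3,3], c['fx'])
print(bot.sense())
E
```

```text
pics
scene [0.1528595  0.78684073 0.73231027] 455.2075670310767
side [ 0.58513966 -1.25636662  0.85910794] 625.0553165967885
{'time': 0.1, 'joint_positions': array([-1.32927554e+00,  1.81452388e-01,  1.60787937e+00,  6.37369704e-06,
        1.35379872e+00, -2.06288622e-01]), 'dq': array([-0.00072513, -0.00317246, -0.00462359,  0.00146942,  0.00098352,
       -0.00037444]), 'effort': array([ 1.74910347e-03, -4.34819198e+01, -3.42695940e+01,  7.05747446e-02,
        3.39672819e-02, -2.35202356e-05]), 'position': array([ 0.24887932, -0.51782748,  0.23792215]), 'orientation': array([ 8.46460245e-01, -5.32451371e-01, -5.51034958e-04, -5.36279874e-04]), 'ft_force': array([ 0.29915213, -0.06702504,  0.57276222]), 'wrist_torque': array([ 0.03945625,  0.01741782, -0.0662148 ]), 'gripper_width': 0.08808853590422058}
```

View pics/scene1.png

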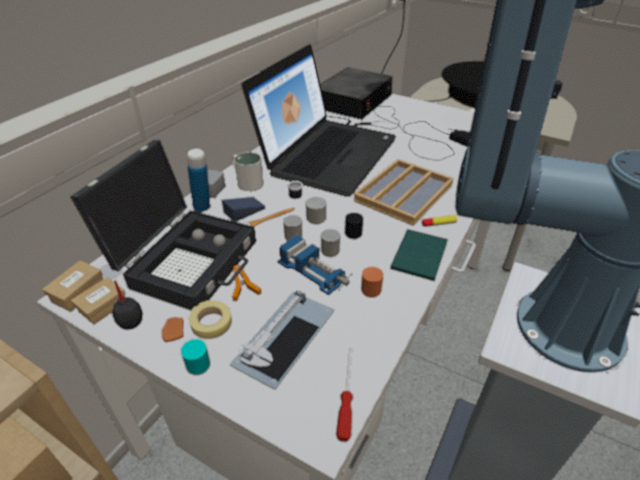

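View pics/side1.png

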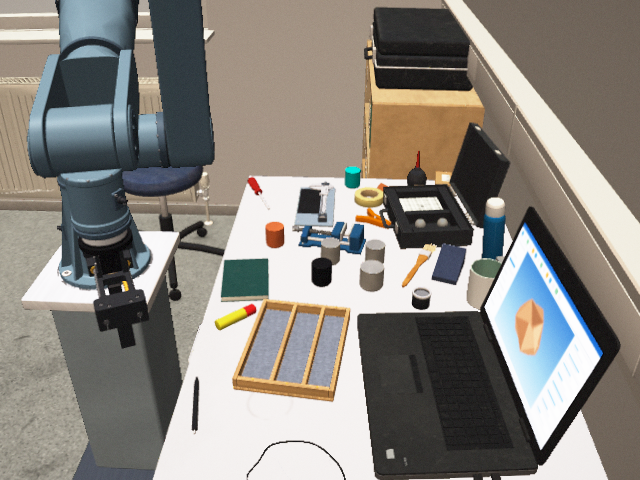

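Both views show three grey cores (scene px (316,210), (293,228), (330,243)) and the red core (372,281). The rack is at (405,190), the holder at (283,335), and the black (354,225) and turquoise (195,356) decoys are also visible. I'll measure these next.

```bash
cat > m1.py <<'E'
from h import *
from scipy.optimize import least_squares
def topfit(pts):
    # pts on top face; circle by min enclosing + hull fit
    (c,r)=cv2.minEnclosingCircle(pts[:,:2].astype(np.float32)*1000)
    return np.round(c,1),round(2*r,1)
for n in('scene','side'):
    d=np.load(n+'1.npz'); W=d['W']; px=d['px'].astype(int)
    m=(abs(W[...,2]-.055)<.006)&(W[...,0]>.2)&(W[...,0]<.9)&(abs(W[...,1])<.7)
    k,lab,st,ce=cv2.connectedComponentsWithStats(m.astype(np.uint8),connectivity=4)
    print(n)
    for i in range(1,k):
        if st[i,4]<60: continue
        p=W[lab==i]; print(ce[i].round(),st[i,4],topfit(p),p[:,2].mean().round(4),np.median(px[lab==i],0))
    # rack: z near .03 in side
    if n=='side': seeds={'rack':(240,300,350,396)}; zlo,zhi=.024,.036
    else: seeds={'rack':(352,158,455,222)}; 
    x0,y0,x1,y1=seeds['rack']
    q=W[y0:y1,x0:x1].reshape(-1,3); q=q[abs(q[:,2]-.03)<.005]
    b=cv2.minAreaRect((q[:,:2]*1000).astype(np.float32)); print('rack',b,len(q))
    x0,y0,x1,y1=(225,290,340,390) if n=='scene' else (290,180,340,232)
    q=W[y0:y1,x0:x1].reshape(-1,3); q=q[abs(q[:,2]-.008)<.003]
    b=cv2.minAreaRect((q[:,:2]*1000).astype(np.float32)); print('plate',b,len(q))
    q=W[y0:y1,x0:x1].reshape(-1,3); q=q[abs(q[:,2]-.028)<.008]
    b=cv2.minAreaRect((q[:,:2]*1000).astype(np.float32)); print('caliper',b,len(q))
E
python3 m1.py
```

```text
scene
[354. 106.] 69 (array([ 857.2, -681.1]), 84.6) 0.0554 [15. 15. 15.]
[253. 174.] 74 (array([887.9, -98.1]), 65.0) 0.0551 [129.  124.5 116. ]
[316. 203.] 230 (array([654.1, -57.5]), 59.1) 0.0552 [150. 151. 150.]
[212. 216.] 61 (array([853.7, 118. ]), 90.3) 0.0516 [103. 105. 106.]
[354. 218.] 202 (array([537.5, -50.7]), 50.2) 0.055 [31. 30. 32.]
[292. 221.] 205 (array([665.5,  37.9]), 49.2) 0.0553 [141. 141. 141.]
[231. 249.] 204 (array([750.5, 216.4]), 236.2) 0.0514 [54. 55. 56.]
[330. 235.] 226 (array([556.9,  41. ]), 50.7) 0.0553 [141. 141. 141.]
[292. 243.] 251 (array([620.1, 108.9]), 64.3) 0.0535 [ 58.  89. 121.]
[306. 252.] 239 (array([573.7, 118.4]), 65.3) 0.0534 [ 43.  87. 121.]
[133. 260.] 192 (array([895.9, 330.8]), 109.7) 0.0543 [107. 107. 106.]
[372. 274.] 299 (array([411.9, 111.5]), 48.4) 0.0552 [175. 105.  68.]
[158. 285.] 146 (array([792.4, 367.9]), 188.4) 0.0514 [46.  47.5 49. ]
[125. 310.] 197 (array([801.9, 447.8]), 51.4) 0.0552 [47. 46. 46.]
[193. 349.] 495 (array([611.2, 456.9]), 50.1) 0.0555 [  0. 182. 174.]
[ 74. 427.] 70 (array([676.3, 671.9]), 23.4) 0.0547 
[... 902 characters left out ...]
4. 178. 173.]
[375. 245.] 174 (array([664.6,  31.5]), 54.7) 0.0525 [184.  177.  172.5]
[321. 264.] 204 (array([537.9, -55.6]), 52.6) 0.0523 [27. 25. 27.]
[372. 267.] 268 (array([654.2, -65.6]), 66.0) 0.0526 [197. 190. 185.]
[476. 287.] 81 (array([ 883.5, -131.7]), 47.8) 0.055 [184. 168. 149.]
[488. 308.] 77 (array([ 897. , -212.8]), 75.3) 0.0546 [252. 252. 253.]
rack ((481.850341796875, -297.5548095703125), (259.6211242675781, 222.72479248046875), 83.39616394042969) 1994
plate ((507.90936279296875, 307.0850524902344), (226.75645446777344, 104.18426513671875), 89.47577667236328) 697
caliper ((504.3398742675781, 264.27325439453125), (294.9677429199219, 96.32477569580078), 89.6755599975586) 447
```

```bash
python3 -m jog '[{"tx":0.02,"ty":0.02,"tz":0.025},{"tx":0.02,"ty":0.02,"tz":0.025},{"tx":0.02,"ty":0.02,"tz":0.025},{"tx":0.02,"ty":0.02,"tz":0.025},{"tx":0.02,"ty":0.02,"tz":0.025},{"tx":0.02,"ty":0.02,"tz":0.025},{"tx":0.02,"ty":0.02,"tz":0.0},{"tx":0.02,"ty":0.02}]' && python3 -m jog '[{},{},{}]' 
python3 - <<'E'
from h import *
c=cap('wrist','w1.png'); np.savez('w1.npz',W=cloud(c),px=c['pixels'])
E=np.array(c['extrinsics']); print(-E[:3,:3].T@E[:3,3], E[:3,:3],c['fx'])
E
```

```text
[ 0.3244241  -0.48043293  0.38268928] [[ 0.43307612 -0.90135475 -0.00216417]
 [-0.85286268 -0.41055159  0.32260291]
 [-0.29166817 -0.13786588 -0.94653192]] 407.0619591097832$[0]: bad value
```

View pics/w1.png

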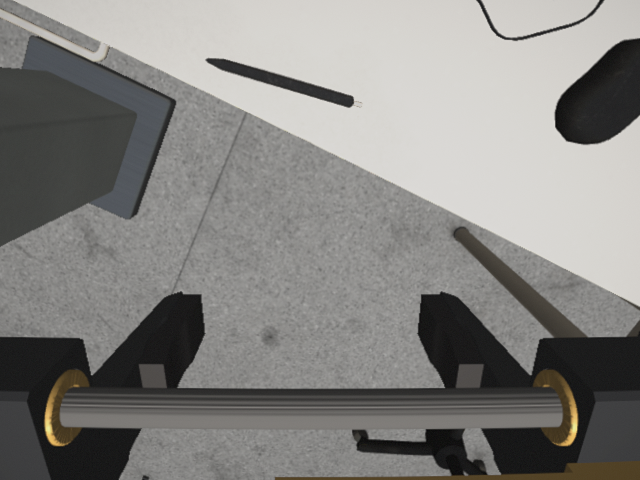

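```bash
python3 -m jog '[{"tx":0.02,"ty":0.025,"tz":0.02,"spin":0,"hand":1}]'; python3 -m jog --help | head -20
```

```text
time: 0.23
position: [0.2659, -0.4939, 0.2544]
orientation: [0.845, -0.534, -0.003, -0.002]
ft_force: [-0.3, 0.1, -0.8]
gripper_width: 0.088invalid input: not JSON, or not a number
```

```bash
python3 -m jog '[{"tx":0.02,"ty":0.025,"tz":0.025,"spin":0,"hand":1},{"tx":0.02,"ty":0.025,"tz":0.025,"spin":0,"hand":1},{"tx":0.02,"ty":0.025,"tz":0.025,"spin":0,"hand":1},{"tx":0.02,"ty":0.025,"tz":0.025,"spin":0,"hand":1},{"tx":0.02,"ty":0.025,"tz":0.025,"spin":0,"hand":1},{"tx":0.02,"ty":0.025,"tz":0.01,"spin":0,"hand":1},{"tx":0,"ty":0.0,"tz":0,"spin":0,"hand":1},{"tx":0,"ty":0,"tz":0,"spin":0,"hand":1}]'
python3 - <<'E'
from h import *
c=cap('wrist','w2.png'); np.savez('w2.npz',W=cloud(c),px=c['pixels'])
E

```

```text
time: 0.9
position: [0.3899, -0.3423, 0.3945]
orientation: [0.847, -0.531, 0.001, 0.0]
ft_force: [-1.2, -0.5, -0.0]
gripper_width: 0.0882
```

View pics/w2.png

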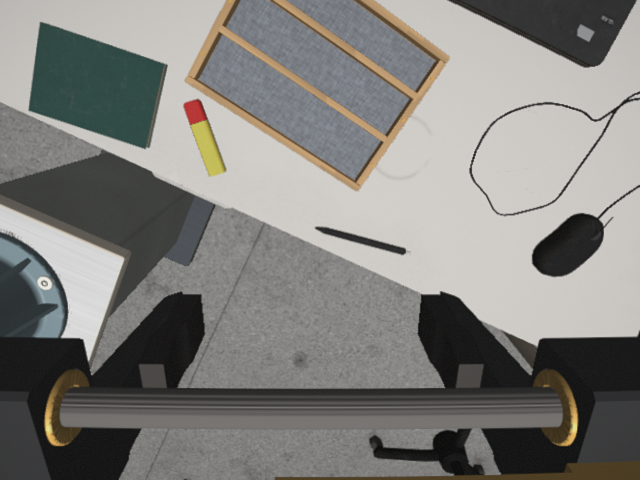

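The wrist view shows the rack partly, with its near end corner at (357,187) and right corner at (447,60). Glue stick at (205,140). I'll move a bit further so the whole rack is in view, then fit.

```bash
python3 -m jog '[{"tx":0.03,"ty":0.0,"tz":0.025,"spin":0,"hand":1},{"tx":0.03,"ty":0.0,"tz":0.025,"spin":0,"hand":1},{"tx":0.03,"ty":0.01,"tz":0.01,"spin":0,"hand":1},{"tx":0.02,"ty":0.02,"tz":0.0,"spin":0,"hand":1},{"tx":0.02,"ty":0.02,"tz":0,"spin":0,"hand":1},{"tx":0,"ty":0,"tz":0,"spin":0,"hand":1},{"tx":0,"ty":0,"tz":0,"spin":0,"hand":1}]'
python3 - <<'E'
from h import *
c=cap('wrist','w3.png'); W=cloud(c); px=c['pixels'];np.savez('w3.npz',W=W,px=px)
r=(abs(W[...,0]-.49)<.2)&(abs(W[...,1]+.295)<.2)
hsv=cv2.cvtColor(px,cv2.COLOR_RGB2HSV)
wood=r&(abs(W[...,2]-.03)<.006)&(hsv[...,1]>60)
p=W[wood]; print(len(p),p[:,2].mean())
b=cv2.minAreaRect((p[:,:2]*1000).astype(np.float32)); print(b)
c0=np.array(b[0])/1000
a=np.deg2rad(b[2]); 
if b[1][0]>b[1][1]: a-=np.pi/2
ex=np.array([np.cos(a),np.sin(a)]); 
if ex[0]<0: ex=-ex
ey=np.array([-ex[1],ex[0]]); print('ex',ex,np.arctan2(ex[1],ex[0]))
fl=r&(W[...,2]<.02)&(W[...,2]>.003)
u=(p[:,:2]-c0)@ex; v=(p[:,:2]-c0)@ey
s=abs(v)<.1
h,e=np.histogram(u[s]*1000,np.arange(-100,101,2)); print(list(zip(e.astype(int),h)))
E

```

```text
time: 1.53
position: [0.5188, -0.2937, 0.4518]
orientation: [0.847, -0.532, -0.002, 0.0]
ft_force: [-0.6, -0.0, -0.4]
gripper_width: 0.0879
5702 0.02833349543325626
((456.68701171875, -292.3141174316406), (249.27081298828125, 270.8426818847656), 83.25257110595703)
ex [0.11749283 0.99307373] 1.4530314765496473
[(np.int64(-100), np.int64(21)), (np.int64(-98), np.int64(23)), (np.int64(-96), np.int64(22)), (np.int64(-94), np.int64(24)), (np.int64(-92), np.int64(21)), (np.int64(-90), np.int64(22)), (np.int64(-88), np.int64(26)), (np.int64(-86), np.int64(21)), (np.int64(-84), np.int64(27)), (np.int64(-82), np.int64(22)), (np.int64(-80), np.int64(21)), (np.int64(-78), np.int64(26)), (np.int64(-76), np.int64(23)), (np.int64(-74), np.int64(22)), (np.int64(-72), np.int64(24)), (np.int64(-70), np.int64(23)), (np.int64(-68), np.int64(23)), (np.int64(-66), np.int64(26)), (np.int64(-64), np.int64(22)), (np.int64(-62), np.int64(27)), (np.int64(-60), np.int64(23)), (np.int64(-58), np.int64(24)), (np.int64(-56), np.int64(21)), (np.int64(-54), np.int64(26)), (np.int64(-52), np.int64(23)), (np.int64(-5
[... 1553 characters left out ...]
nt64(25)), (np.int64(54), np.int64(25)), (np.int64(56), np.int64(26)), (np.int64(58), np.int64(25)), (np.int64(60), np.int64(27)), (np.int64(62), np.int64(25)), (np.int64(64), np.int64(24)), (np.int64(66), np.int64(25)), (np.int64(68), np.int64(25)), (np.int64(70), np.int64(25)), (np.int64(72), np.int64(27)), (np.int64(74), np.int64(24)), (np.int64(76), np.int64(24)), (np.int64(78), np.int64(26)), (np.int64(80), np.int64(27)), (np.int64(82), np.int64(25)), (np.int64(84), np.int64(27)), (np.int64(86), np.int64(28)), (np.int64(88), np.int64(27)), (np.int64(90), np.int64(25)), (np.int64(92), np.int64(23)), (np.int64(94), np.int64(26)), (np.int64(96), np.int64(27)), (np.int64(98), np.int64(26))]
```

View pics/w3.png

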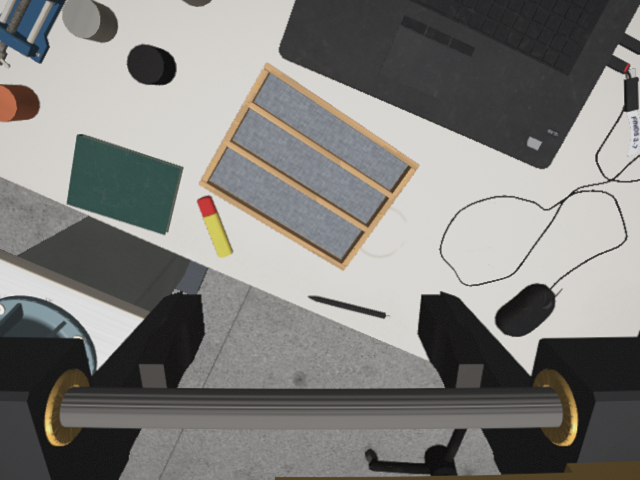

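The whole rack is visible, corners at (268,65), (418,165), (343,268) and (201,183), and the glue stick got into the fit. I'll redo it on the rack component only.

```bash
python3 - <<'E'
from h import *
d=np.load('w3.npz'); W=d['W']; px=d['px']
print('desk z',np.nanmedian(W[330:335,:][...,2]), np.nanmedian(W[190:230,440:460,2]))
hsv=cv2.cvtColor(px,cv2.COLOR_RGB2HSV)
wood=(abs(W[...,2]-.03)<.008)&(hsv[...,1]>60)
k,lab,st,ce=cv2.connectedComponentsWithStats(wood.astype(np.uint8),connectivity=8)
i=1+st[1:,4].argmax(); print(st[i],[s for s in st[1:] if s[4]>200])
p=W[lab==i]; print(np.median(p[:,2]))
b=cv2.minAreaRect((p[:,:2]*1000).astype(np.float32)); print(b)
c0=np.array(b[0])/1000; a=np.deg2rad(b[2])
if b[1][0]>b[1][1]: a-=np.pi/2
ex=np.array([np.cos(a),np.sin(a)]); ex*=np.sign(ex[0]); ey=np.array([-ex[1],ex[0]]); print('yaw',np.arctan2(ex[1],ex[0]))
u=(p[:,:2]-c0)@ex*1000; v=(p[:,:2]-c0)@ey*1000
h,e=np.histogram(u[abs(v)<100],np.arange(-100,101,2)); print([(int(x),int(n)) for x,n in zip(e,h) if n>8])
E

```

```text
desk z -0.0008986761785067515 -0.0015269698433452899
[ 199   63  220  207 5866] [array([  0,  23,  33,  33, 428], dtype=int32), array([ 199,   63,  220,  207, 5866], dtype=int32), array([  7,  85,  25,  36, 272], dtype=int32)]
0.028380436122713536
((495.8743896484375, -296.8984680175781), (249.51931762695312, 191.53619384765625), 83.08160400390625)
yaw -0.12074878908862874
[(-96, 86), (-94, 182), (-92, 170), (-90, 191), (-88, 223), (-28, 16), (-26, 167), (-24, 192), (-22, 199), (-20, 254), (-18, 16), (34, 127), (36, 207), (38, 213), (40, 243), (42, 44), (86, 52), (88, 223), (90, 231), (92, 224), (94, 194)]
```

Fit agrees with the data: 249.5×191.5 mm, centre (0.496,-0.297), yaw -0.121. The 61 mm channel is on the near side, so the rack's x is close to world x. Next I'll go above the grey cores.

```bash
cat > m2.py <<'E'
from h import *
import sys
from scipy.optimize import least_squares
def cores(fn=None,zt=.055,lo=(.25,-.5),hi=(.9,.6),name='wrist',rmin=15,rmax=33):
    c=cap(name,fn); W=cloud(c); px=c['pixels']
    m=(abs(W[...,2]-zt)<.005)&(W[...,0]>lo[0])&(W[...,0]<hi[0])&(W[...,1]>lo[1])&(W[...,1]<hi[1])
    k,lab,st,ce=cv2.connectedComponentsWithStats(m.astype(np.uint8),connectivity=4)
    for i in range(1,k):
        x,y,w,h,n=st[i]
        if n<150: continue
        p=W[lab==i]; zm=np.median(p[:,2]); p=p[abs(p[:,2]-zm)<.0025]
        hull=cv2.convexHull((p[:,:2]*1000).astype(np.float32))[:,0]
        f=least_squares(lambda q:np.hypot(*(hull-q[:2]).T)-q[2],[*hull.mean(0),25],loss='soft_l1')
        if not rmin<f.x[2]<rmax: continue
        edge=x==0 or y==0 or x+w>=640 or y+h>=480
        print('px',ce[i].round().astype(int),'n',n,'ctr',f.x[:2].round(1),'D',round(2*f.x[2],1),'rms',round(float(np.sqrt((f.fun**2).mean())),2),'z',round(zm,4),'col',np.median(px[lab==i],0).astype(int),'EDGE' if edge else '')
    return c,W
if __name__=='__main__':
    cores(sys.argv[1] if len(sys.argv)>1 else None, *( [float(sys.argv[2])] if len(sys.argv)>2 else []))
    s=bot.sense(); print('tcp',s['position'].round(4),'t',s['time'])
E
python3 -m jog '[{"tx":0.017,"ty":0.029,"tz":-0.02,"spin":-0.071,"hand":1},{"tx":0.017,"ty":0.029,"tz":-0.02,"spin":-0.071,"hand":1},{"tx":0.017,"ty":0.029,"tz":-0.02,"spin":-0.071,"hand":1},{"tx":0.017,"ty":0.029,"tz":-0.02,"spin":-0.071,"hand":1},{"tx":0.017,"ty":0.029,"tz":-0.02,"spin":-0.071,"hand":1},{"tx":0.017,"ty":0.029,"tz":-0.02,"spin":-0.071,"hand":1},{"tx":0.017,"ty":0.029,"tz":-0.02,"spin":-0.071,"hand":1},{"tx":0.017,"ty":0.029,"tz":-0.02,"spin":-0.071,"hand":1}]'
python3 -m jog '[{"tx":0,"ty":0,"tz":0,"spin":0,"hand":1},{"tx":0,"ty":0,"tz":0,"spin":0,"hand":1}]'
python3 m2.py w4.png
```

```text
time: 2.25
position: [0.6547, -0.0623, 0.2922]
orientation: [-0.661, 0.75, 0.0, -0.001]
ft_force: [0.2, 0.0, -0.1]
gripper_width: 0.0881
time: 2.42
position: [0.6539, -0.0616, 0.2911]
orientation: [-0.664, 0.748, 0.002, -0.002]
ft_force: [-0.3, -0.9, -0.7]
gripper_width: 0.0883
px [311 184] n 2575 ctr [655.3 -60.4] D 54.9 rms 0.29 z 0.0536 col [156 154 149] 
px [209 185] n 1846 ctr [666.   36.3] D 46.5 rms 0.21 z 0.0538 col [146 144 139] 
px [150 238] n 1629 ctr [618.3 107.1] D 62.3 rms 5.07 z 0.0522 col [ 53  86 118] 
px [152 279] n 1300 ctr [573.7 116.8] D 60.8 rms 3.05 z 0.0521 col [ 53  86 118] 
px [228 287] n 1454 ctr [557.   38.7] D 47.0 rms 0.29 z 0.0537 col [146 144 139] 
px [315 293] n 1468 ctr [539.  -51.2] D 47.4 rms 0.25 z 0.0536 col [55 53 53] 
tcp [ 0.6543 -0.0628  0.2928] t 2.4667
```

Diameters read 56, 48 and 48, with the known-48 black decoy reading 47.4. Picking the 56 mm core.

```bash
python3 -m jog '[{"tx":0.001,"ty":0.002,"tz":-0.04,"spin":0,"hand":1},{"tx":0,"ty":0,"tz":-0.04,"spin":0,"hand":1},{"tx":0,"ty":0,"tz":-0.04,"spin":0,"hand":1},{"tx":0,"ty":0,"tz":-0.04,"spin":0,"hand":1},{"tx":0,"ty":0,"tz":-0.04,"spin":0,"hand":1},{"tx":0,"ty":0,"tz":-0.03,"spin":0,"hand":1},{"tx":0,"ty":0,"tz":-0.02,"spin":0,"hand":1},{"tx":0,"ty":0,"tz":-0.016,"spin":0,"hand":1}]' 20
python3 -m jog '[{"tx":0,"ty":0,"tz":0,"spin":0,"hand":1},{"tx":0,"ty":0,"tz":0,"spin":0,"hand":0},{"tx":0,"ty":0,"tz":0,"spin":0,"hand":0},{"tx":0,"ty":0,"tz":0,"spin":0,"hand":0},{"tx":0,"ty":0,"tz":0,"spin":0,"hand":0},{"tx":0,"ty":0,"tz":0,"spin":0,"hand":0},{"tx":0,"ty":0,"tz":0,"spin":0,"hand":0},{"tx":0,"ty":0,"tz":0,"spin":0,"hand":0}]' 20
```

```text
time: 3.13
position: [0.6548, -0.0623, 0.0264]
orientation: [-0.663, 0.749, 0.0, -0.001]
ft_force: [-0.7, 0.3, -0.6]
gripper_width: 0.0883
time: 3.8
position: [0.6569, -0.0599, 0.0293]
orientation: [-0.663, 0.748, -0.001, 0.0]
ft_force: [-1.4, -3.2, 6.5]
gripper_width: 0.0552
```

```bash
cat > m3.py <<'E'
from h import *
def rack(fn=None):
    c=cap('wrist',fn); W=cloud(c); px=c['pixels']
    hsv=cv2.cvtColor(px,cv2.COLOR_RGB2HSV)
    wood=(abs(W[...,2]-.029)<.007)&(hsv[...,1]>60)&(np.hypot(W[...,0]-.496,W[...,1]+.297)<.2)
    k,lab,st,ce=cv2.connectedComponentsWithStats(wood.astype(np.uint8),connectivity=8)
    i=1+st[1:,4].argmax(); p=W[lab==i]; print('z',np.median(p[:,2]),st[i])
    b=cv2.minAreaRect((p[:,:2]*1000).astype(np.float32)); print(b)
    c0=np.array(b[0]); yaw=-.1207
    best=None
    # yaw & centre: template of rail edges along rack x
    def edges(yaw):
        ex=np.array([np.cos(yaw),np.sin(yaw)]); ey=np.array([-ex[1],ex[0]])
        u=(p[:,:2]*1000-np.array([495.9,-296.9]))@ex; v=(p[:,:2]*1000-np.array([495.9,-296.9]))@ey
        return u,v
    R=[]
    for yw in np.arange(-.16,-.08,.0025):
        u,v=edges(yw); s=abs(v)<100
        t=[(-96,-87.5),(-26.5,-18.5),(34.5,42.5),(87.5,96)]
        for o in np.arange(-6,6.1,.5):
            n=sum(((u[s]-o>a)&(u[s]-o<e)).sum() for a,e in t); R.append((n,yw,o))
    R.sort(reverse=True); n,yw,o=R[0]
    u,v=edges(yw); print('best n',n,'/',len(u),'yaw',yw,'offset x',o,'v range',np.percentile(v,[.3,99.7]))
    s=bot.sense(); print('tcp',s['position'].round(4),'q',s['orientation'].round(4),'w',s['gripper_width'],'t',s['time'])
if __name__=='__main__':
    import sys; rack(sys.argv[1] if len(sys.argv)>1 else None)
E
python3 -m jog '[{"tx":0,"ty":0,"tz":0.03,"spin":0,"hand":0},{"tx":0,"ty":0,"tz":0.04,"spin":0,"hand":0},{"tx":0,"ty":0,"tz":0.04,"spin":0,"hand":0},{"tx":-0.02,"ty":-0.028,"tz":0.022,"spin":0,"hand":0},{"tx":-0.02,"ty":-0.028,"tz":0.022,"spin":0,"hand":0},{"tx":-0.02,"ty":-0.028,"tz":0.022,"spin":0,"hand":0},{"tx":-0.02,"ty":-0.028,"tz":0.022,"spin":0,"hand":0},{"tx":-0.02,"ty":-0.028,"tz":0.022,"spin":0,"hand":0}]' 20
python3 -m jog '[{"tx":-0.02,"ty":-0.028,"tz":0.022,"spin":0,"hand":0},{"tx":-0.02,"ty":-0.028,"tz":0.022,"spin":0,"hand":0},{"tx":-0.02,"ty":-0.028,"tz":0.022,"spin":0,"hand":0},{"tx":0,"ty":0,"tz":0,"spin":0,"hand":0},{"tx":0,"ty":0,"tz":0,"spin":0,"hand":0},{"tx":0,"ty":0,"tz":0,"spin":0,"hand":0}]' 20
python3 m3.py w5.png
```

```text
time: 4.47
position: [0.5546, -0.1997, 0.2483]
orientation: [-0.664, 0.748, 0.0, -0.0]
ft_force: [0.4, -1.1, -1.0]
gripper_width: 0.0556
time: 4.97
position: [0.4958, -0.2826, 0.3129]
orientation: [-0.663, 0.748, 0.001, 0.0]
ft_force: [-0.5, 0.2, -2.7]
gripper_width: 0.0554
z 0.02845183107649657 [ 202   81  250  178 9621]
((496.37652587890625, -296.8359375), (249.9714813232422, 190.44920349121094), 83.08138275146484)
best n 5007 / 9621 yaw -0.11749999999999997 offset x 0.0 v range [-124.33880596  124.24286907]
tcp [ 0.496  -0.2821  0.3123] q [-6.636e-01  7.481e-01  1.200e-03  2.000e-04] w 0.05535874129183851 t 5.0167
```

View pics/w5.png

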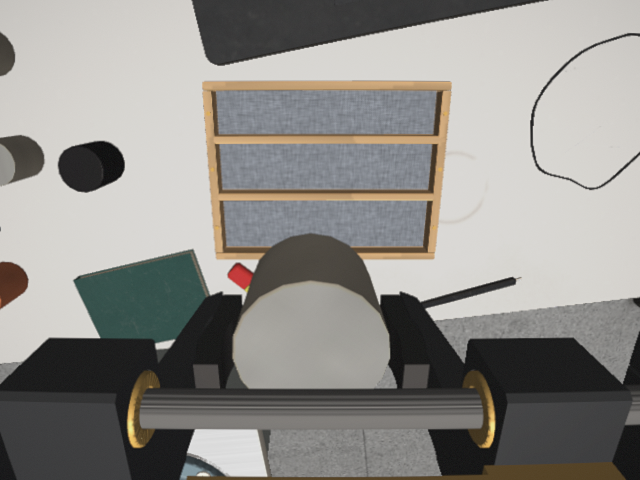

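Core held upright. The rack refit from this pose agrees (496.4,-296.8). I'll check where the held core sits relative to the TCP.

```bash
python3 -m jog '[{"tx":-0.01,"ty":-0.001,"tz":-0.036,"spin":0,"hand":0},{"tx":-0.01,"ty":-0.001,"tz":-0.036,"spin":0,"hand":0},{"tx":-0.01,"ty":-0.001,"tz":-0.036,"spin":0,"hand":0},{"tx":-0.01,"ty":-0.001,"tz":-0.036,"spin":0,"hand":0},{"tx":-0.01,"ty":-0.001,"tz":-0.036,"spin":0,"hand":0},{"tx":-0.0065,"ty":-0.0025,"tz":-0.03,"spin":0,"hand":0},{"tx":0,"ty":0,"tz":0,"spin":0,"hand":0},{"tx":0,"ty":0,"tz":0,"spin":0,"hand":0}]' 20; python3 - <<'E'
from h import *
import m2
z=bot.sense()['position'][2]
for zz in(.027,.03,.033): m2.cores(None,z+zz)
P=[]
for i in range(3): eyes.capture('side') if i else 0; P.append(bot.sense()['position'])
print(np.round(P,4))
E
```

```text
time: 5.68
position: [0.4387, -0.2884, 0.1017]
orientation: [-0.664, 0.748, 0.003, 0.0]
ft_force: [0.4, -0.5, -1.3]
gripper_width: 0.0556
px [311 338] n 14421 ctr [ 438.1 -287.4] D 55.2 rms 2.97 z 0.1261 col [184 181 175] 
px [311 339] n 14244 ctr [ 439.7 -288.9] D 54.9 rms 2.28 z 0.1284 col [184 181 175] 
[[ 0.4415 -0.2915  0.106 ]
 [ 0.4414 -0.2917  0.1061]
 [ 0.4412 -0.2917  0.106 ]]
```

```bash
python3 -m jog '[{"tx":0,"ty":0,"tz":-0.03,"spin":0,"hand":0},{"tx":0,"ty":0,"tz":-0.013,"spin":0,"hand":0},{"tx":0,"ty":0,"tz":-0.008,"spin":0,"hand":0},{"tx":0,"ty":0,"tz":-0.006,"spin":0,"hand":0},{"tx":0,"ty":0,"tz":-0.005,"spin":0,"hand":0},{"tx":0,"ty":0,"tz":-0.004,"spin":0,"hand":0},{"tx":0,"ty":0,"tz":0,"spin":0,"hand":0}]' 20

```

```text
time: 6.52
position: [0.4396, -0.2909, 0.0377]
orientation: [-0.663, 0.748, -0.0, 0.0]
ft_force: [0.2, 0.0, -1.8]
gripper_width: 0.0554
```

```bash
python3 -m jog '[{"tx":0,"ty":0,"tz":0,"spin":0,"hand":1},{"tx":0,"ty":0,"tz":0,"spin":0,"hand":1},{"tx":0,"ty":0,"tz":0,"spin":0,"hand":1},{"tx":0,"ty":0,"tz":0.03,"spin":0,"hand":1},{"tx":0,"ty":0,"tz":0.04,"spin":0,"hand":1},{"tx":0,"ty":0,"tz":0.04,"spin":0,"hand":1},{"tx":0.022,"ty":0.032,"tz":0.01,"spin":0,"hand":1},{"tx":0.022,"ty":0.032,"tz":0.01,"spin":0,"hand":1}]' 20
python3 -m jog '[{"tx":0.023,"ty":0.033,"tz":0,"spin":0,"hand":1},{"tx":0.023,"ty":0.033,"tz":0,"spin":0,"hand":1},{"tx":0.023,"ty":0.033,"tz":0,"spin":0,"hand":1},{"tx":0.023,"ty":0.033,"tz":0,"spin":0,"hand":1},{"tx":0.023,"ty":0.033,"tz":0,"spin":0,"hand":1},{"tx":0.023,"ty":0.033,"tz":0,"spin":0,"hand":1},{"tx":0.023,"ty":0.033,"tz":0,"spin":0,"hand":1},{"tx":0.022,"ty":0.032,"tz":0,"spin":0,"hand":1}]'
python3 -m jog '[{"tx":0,"ty":0,"tz":0,"spin":0,"hand":1},{"tx":0,"ty":0,"tz":0,"spin":0,"hand":1}]'
python3 m2.py w6.png; python3 -c "
import m2
m2.cores('s2.png',.0605,name='side')
"
```

```text
time: 7.18
position: [0.4849, -0.2288, 0.1717]
orientation: [-0.662, 0.75, -0.003, 0.001]
ft_force: [1.3, -0.5, -0.8]
gripper_width: 0.0881
time: 7.85
position: [0.6677, 0.0382, 0.1684]
orientation: [-0.663, 0.748, -0.0, 0.0]
ft_force: [0.8, -0.8, 0.7]
gripper_width: 0.0885
time: 8.02
position: [0.6671, 0.0383, 0.1677]
orientation: [-0.665, 0.747, -0.0, 0.0]
ft_force: [0.2, -0.6, 0.5]
gripper_width: 0.0878
px [315 227] n 3764 ctr [666.2  36.4] D 47.3 rms 0.18 z 0.0536 col [133 131 126] 
px [229 297] n 2749 ctr [620.5 105.6] D 60.1 rms 3.94 z 0.0521 col [ 48  78 107] 
px [230 352] n 1978 ctr [573.2 110.5] D 51.2 rms 4.05 z 0.0522 col [ 48  78 106] 
px [328 363] n 2661 ctr [556.9  38.9] D 47.6 rms 0.22 z 0.0537 col [132 130 125] 
tcp [0.6665 0.0369 0.1677] t 8.0667
px [266 325] n 447 ctr [ 438.5 -293.6] D 55.4 rms 0.84 z 0.0618 col [197 190 185]
```

```bash
python3 -m jog '[{"tx":-0.001,"ty":-0.001,"tz":-0.04,"spin":0,"hand":1},{"tx":0,"ty":0,"tz":-0.04,"spin":0,"hand":1},{"tx":0,"ty":0,"tz":-0.03,"spin":0,"hand":1},{"tx":0,"ty":0,"tz":-0.02,"spin":0,"hand":1},{"tx":0,"ty":0,"tz":-0.0115,"spin":0,"hand":1},{"tx":0,"ty":0,"tz":0,"spin":0,"hand":0},{"tx":0,"ty":0,"tz":0,"spin":0,"hand":0},{"tx":0,"ty":0,"tz":0,"spin":0,"hand":0}]' 20
python3 -m jog '[{"tx":0,"ty":0,"tz":0,"spin":0,"hand":0},{"tx":0,"ty":0,"tz":0,"spin":0,"hand":0},{"tx":0,"ty":0,"tz":0,"spin":0,"hand":0},{"tx":0,"ty":0,"tz":0,"spin":0,"hand":0},{"tx":0,"ty":0,"tz":0,"spin":0,"hand":0}]' 20
```

```text
time: 8.78
position: [0.667, 0.0344, 0.0285]
orientation: [-0.663, 0.749, -0.001, 0.001]
ft_force: [0.3, 0.5, 1.0]
gripper_width: 0.0699
time: 9.2
position: [0.6662, 0.0351, 0.0274]
orientation: [-0.663, 0.748, -0.001, 0.0]
ft_force: [-1.3, 0.5, 6.0]
gripper_width: 0.0472
```

```bash
python3 -m jog '[{"tx":0,"ty":0,"tz":0.03,"spin":0,"hand":0},{"tx":0,"ty":0,"tz":0.04,"spin":0,"hand":0},{"tx":0,"ty":0,"tz":0.03,"spin":0,"hand":0},{"tx":-0.0156,"ty":-0.0375,"tz":0,"spin":0,"hand":0},{"tx":-0.0156,"ty":-0.0375,"tz":0,"spin":0,"hand":0},{"tx":-0.0156,"ty":-0.0375,"tz":0,"spin":0,"hand":0},{"tx":-0.0156,"ty":-0.0375,"tz":0,"spin":0,"hand":0},{"tx":-0.0156,"ty":-0.0375,"tz":0,"spin":0,"hand":0}]' 20
python3 -m jog '[{"tx":-0.0156,"ty":-0.0375,"tz":0,"spin":0,"hand":0},{"tx":-0.0156,"ty":-0.0375,"tz":0,"spin":0,"hand":0},{"tx":-0.0156,"ty":-0.0375,"tz":0,"spin":0,"hand":0},{"tx":-0.0156,"ty":-0.0375,"tz":0,"spin":0,"hand":0},{"tx":-0.0156,"ty":-0.0375,"tz":0,"spin":0,"hand":0},{"tx":-0.0157,"ty":-0.0375,"tz":0,"spin":0,"hand":0},{"tx":0,"ty":0,"tz":0,"spin":0,"hand":0},{"tx":0,"ty":0,"tz":0,"spin":0,"hand":0}]' 20
python3 - <<'E'
from h import *
import m2
z=bot.sense()['position'][2]
for zz in(.027,.03): m2.cores(None,z+zz)
E
```

```text
time: 9.87
position: [0.5862, -0.1533, 0.1259]
orientation: [-0.664, 0.748, 0.0, -0.0]
ft_force: [1.3, -0.4, -1.4]
gripper_width: 0.0473
time: 10.53
position: [0.4924, -0.3792, 0.1257]
orientation: [-0.662, 0.75, 0.0, 0.0]
ft_force: [0.2, 0.3, -1.6]
gripper_width: 0.0476
px [311 341] n 13744 ctr [ 493.  -376.8] D 51.5 rms 9.52 z 0.152 col [152 150 144] 
px [311 344] n 10768 ctr [ 493.7 -376.6] D 46.6 rms 1.81 z 0.1518 col [152 150 145]
```

```bash
python3 -m jog '[{"tx":0.0005,"ty":0,"tz":-0.035,"spin":0,"hand":0},{"tx":0,"ty":0,"tz":-0.025,"spin":0,"hand":0},{"tx":0,"ty":0,"tz":-0.008,"spin":0,"hand":0},{"tx":0,"ty":0,"tz":-0.006,"spin":0,"hand":0},{"tx":0,"ty":0,"tz":-0.006,"spin":0,"hand":0},{"tx":0,"ty":0,"tz":-0.006,"spin":0,"hand":0},{"tx":0,"ty":0,"tz":-0.005,"spin":0,"hand":0},{"tx":0,"ty":0,"tz":0,"spin":0,"hand":0}]' 20

```

```text
time: 11.3
position: [0.4948, -0.3777, 0.0355]
orientation: [-0.663, 0.748, -0.001, 0.0]
ft_force: [1.1, 0.8, -1.5]
gripper_width: 0.0473
```

```bash
python3 -m jog '[{"tx":0,"ty":0,"tz":0,"spin":0,"hand":1},{"tx":0,"ty":0,"tz":0,"spin":0,"hand":1},{"tx":0,"ty":0,"tz":0,"spin":0,"hand":1},{"tx":0,"ty":0,"tz":0.03,"spin":0,"hand":1},{"tx":0,"ty":0,"tz":0.04,"spin":0,"hand":1},{"tx":0,"ty":0,"tz":0.04,"spin":0,"hand":1},{"tx":0.005,"ty":0.032,"tz":0.02,"spin":0.12,"hand":1},{"tx":0.005,"ty":0.032,"tz":0,"spin":0.12,"hand":1}]' 20
python3 -m jog '[{"tx":0.005,"ty":0.032,"tz":0,"spin":0.12,"hand":1},{"tx":0.005,"ty":0.032,"tz":0,"spin":0.12,"hand":1},{"tx":0.005,"ty":0.032,"tz":0,"spin":0.12,"hand":1},{"tx":0.005,"ty":0.032,"tz":0,"spin":0.12,"hand":1},{"tx":0.005,"ty":0.032,"tz":0,"spin":0.12,"hand":1},{"tx":0.005,"ty":0.032,"tz":0,"spin":0.12,"hand":1},{"tx":0.005,"ty":0.032,"tz":0,"spin":0.12,"hand":1},{"tx":0.005,"ty":0.032,"tz":0,"spin":0.12,"hand":1}]'
python3 -m jog '[{"tx":0.005,"ty":0.032,"tz":0,"spin":0.12,"hand":1},{"tx":0.005,"ty":0.032,"tz":0,"spin":0.12,"hand":1},{"tx":0.002,"ty":0.032,"tz":0,"spin":0.12,"hand":1},{"tx":0,"ty":0,"tz":0,"spin":0,"hand":1},{"tx":0,"ty":0,"tz":0,"spin":0,"hand":1}]'
python3 m2.py w7.png; python3 -c "
import m2
m2.cores('s3.png',.0605,name='side')
"
```

```text
time: 11.97
position: [0.507, -0.3167, 0.1724]
orientation: [0.749, -0.663, 0.006, 0.0]
ft_force: [1.2, 0.3, 0.4]
gripper_width: 0.0881
time: 12.63
position: [0.5445, -0.0559, 0.1659]
orientation: [0.971, -0.24, 0.001, 0.0]
ft_force: [0.3, 0.4, 0.8]
gripper_width: 0.0884
time: 13.05
position: [0.5563, 0.0401, 0.1656]
orientation: [0.998, -0.064, 0.0, 0.0]
ft_force: [-0.5, -0.3, -0.9]
gripper_width: 0.0882
px [327 106] n 4221 ctr [576.8 116.5] D 61.6 rms 4.31 z 0.0521 col [ 48  78 107] 
px [400 112] n 4786 ctr [618.5 107.3] D 62.3 rms 4.18 z 0.0522 col [ 48  78 107] 
px [ 73 153] n 4380 ctr [412.  110.6] D 47.8 rms 0.34 z 0.0537 col [163  96  68] 
px [312 230] n 3789 ctr [556.2  39.3] D 47.5 rms 0.17 z 0.0535 col [134 132 127] 
px [303 348] n 2838 ctr [538. -51.] D 47.8 rms 0.23 z 0.0535 col [37 36 36] 
tcp [0.5564 0.0389 0.1656] t 13.1
px [266 325] n 444 ctr [ 438.2 -292.7] D 56.3 rms 0.81 z 0.0617 col [197 191 185] 
px [290 356] n 388 ctr [ 495.  -380.2] D 48.0 rms 0.93 z 0.0614 col [184 177 172]
```

```bash
python3 -m jog '[{"tx":0,"ty":0,"tz":-0.04,"spin":0,"hand":1},{"tx":0,"ty":0,"tz":-0.04,"spin":0,"hand":1},{"tx":0,"ty":0,"tz":-0.03,"spin":0,"hand":1},{"tx":0,"ty":0,"tz":-0.019,"spin":0,"hand":1},{"tx":0,"ty":0,"tz":-0.01,"spin":0,"hand":1},{"tx":0,"ty":0,"tz":0,"spin":0,"hand":0},{"tx":0,"ty":0,"tz":0,"spin":0,"hand":0},{"tx":0,"ty":0,"tz":0,"spin":0,"hand":0}]' 20
python3 -m jog '[{"tx":0,"ty":0,"tz":0,"spin":0,"hand":0},{"tx":0,"ty":0,"tz":0,"spin":0,"hand":0},{"tx":0,"ty":0,"tz":0,"spin":0,"hand":0},{"tx":0,"ty":0,"tz":0,"spin":0,"hand":0},{"tx":0,"ty":0,"tz":0.01,"spin":0,"hand":0},{"tx":0,"ty":0,"tz":0.03,"spin":0,"hand":0},{"tx":0,"ty":0,"tz":0.04,"spin":0,"hand":0},{"tx":0,"ty":0,"tz":0.02,"spin":0,"hand":0}]' 20
```

```text
time: 13.82
position: [0.5578, 0.0379, 0.0279]
orientation: [0.998, -0.066, 0.001, 0.0]
ft_force: [0.3, 0.4, 0.7]
gripper_width: 0.0701
time: 14.48
position: [0.5576, 0.0387, 0.1304]
orientation: [0.998, -0.065, 0.002, 0.0]
ft_force: [1.7, 0.2, -1.3]
gripper_width: 0.0475
```

```bash
python3 -m jog '[{"tx":-0.004,"ty":-0.026,"tz":0,"spin":-0.12,"hand":0},{"tx":-0.004,"ty":-0.026,"tz":0,"spin":-0.12,"hand":0},{"tx":-0.004,"ty":-0.026,"tz":0,"spin":-0.12,"hand":0},{"tx":-0.004,"ty":-0.026,"tz":0,"spin":-0.12,"hand":0},{"tx":-0.004,"ty":-0.026,"tz":0,"spin":-0.12,"hand":0},{"tx":-0.004,"ty":-0.026,"tz":0,"spin":-0.12,"hand":0},{"tx":-0.004,"ty":-0.026,"tz":0,"spin":-0.12,"hand":0},{"tx":-0.004,"ty":-0.026,"tz":0,"spin":-0.12,"hand":0}]' 20
python3 -m jog '[{"tx":-0.004,"ty":-0.026,"tz":0,"spin":-0.12,"hand":0},{"tx":-0.004,"ty":-0.026,"tz":0,"spin":-0.12,"hand":0},{"tx":-0.004,"ty":-0.026,"tz":0,"spin":-0.12,"hand":0},{"tx":-0.004,"ty":-0.026,"tz":0,"spin":-0.12,"hand":0},{"tx":-0.005,"ty":-0.025,"tz":0,"spin":-0.12,"hand":0},{"tx":0,"ty":0,"tz":0,"spin":0,"hand":0},{"tx":0,"ty":0,"tz":0,"spin":0,"hand":0}]' 20
python3 - <<'E'
from h import *
import m2
z=bot.sense()['position'][2]
for zz in(.027,.03): m2.cores(None,z+zz)
print(bot.sense()['position'])
E
```

```text
time: 15.15
position: [0.5237, -0.1703, 0.1268]
orientation: [0.853, -0.521, -0.0, -0.0]
ft_force: [0.7, 1.1, -1.0]
gripper_width: 0.0477
time: 15.73
position: [0.5028, -0.2993, 0.1265]
orientation: [-0.663, 0.749, 0.0, 0.0]
ft_force: [0.4, 0.5, -0.8]
gripper_width: 0.0478
px [311 343] n 13328 ctr [ 502.3 -298.3] D 48.5 rms 9.41 z 0.153 col [170 168 162] 
px [311 346] n 10502 ctr [ 502.2 -297. ] D 46.8 rms 1.75 z 0.1528 col [171 168 163] 
[ 0.50311672 -0.29752926  0.12624695]
```

```bash
python3 -m jog '[{"tx":0.001,"ty":0,"tz":-0.035,"spin":0,"hand":0},{"tx":0,"ty":0,"tz":-0.025,"spin":0,"hand":0},{"tx":0,"ty":0,"tz":-0.008,"spin":0,"hand":0},{"tx":0,"ty":0,"tz":-0.006,"spin":0,"hand":0},{"tx":0,"ty":0,"tz":-0.006,"spin":0,"hand":0},{"tx":0,"ty":0,"tz":-0.006,"spin":0,"hand":0},{"tx":0,"ty":0,"tz":-0.005,"spin":0,"hand":0},{"tx":0,"ty":0,"tz":0,"spin":0,"hand":0}]' 20

```

```text
time: 16.5
position: [0.5047, -0.2985, 0.0354]
orientation: [-0.663, 0.748, -0.0, 0.0]
ft_force: [-0.7, -0.1, -0.9]
gripper_width: 0.048
```

```bash
python3 -m jog '[{"tx":0,"ty":0,"tz":0,"spin":0,"hand":0.66},{"tx":0,"ty":0,"tz":0,"spin":0,"hand":0.66},{"tx":0,"ty":0,"tz":0,"spin":0,"hand":0.66},{"tx":0,"ty":0,"tz":0.03,"spin":0,"hand":0.66},{"tx":0,"ty":0,"tz":0.04,"spin":0,"hand":0.66},{"tx":0,"ty":0,"tz":0.04,"spin":0,"hand":0.66},{"tx":0,"ty":0.036,"tz":0.016,"spin":0.104,"hand":1},{"tx":0,"ty":0.036,"tz":0.016,"spin":0.104,"hand":1}]' 20
python3 -m jog '[{"tx":0,"ty":0.036,"tz":0.016,"spin":0.104,"hand":1},{"tx":0,"ty":0.036,"tz":0.016,"spin":0.104,"hand":1},{"tx":0,"ty":0.036,"tz":0.016,"spin":0.104,"hand":1},{"tx":0,"ty":0.036,"tz":0.016,"spin":0.104,"hand":1},{"tx":0,"ty":0.036,"tz":0.016,"spin":0.104,"hand":1},{"tx":0,"ty":0.036,"tz":0.016,"spin":0.104,"hand":1},{"tx":0,"ty":0.036,"tz":0.016,"spin":0.104,"hand":1},{"tx":0,"ty":0.036,"tz":0.016,"spin":0.104,"hand":1}]'
python3 -m jog '[{"tx":0,"ty":0.036,"tz":0.016,"spin":0.104,"hand":1},{"tx":0,"ty":0.036,"tz":0.016,"spin":0.104,"hand":1},{"tx":0,"ty":0.036,"tz":0.016,"spin":0.104,"hand":1},{"tx":0,"ty":0.036,"tz":0.016,"spin":0.104,"hand":1},{"tx":0,"ty":0.036,"tz":0.016,"spin":0.104,"hand":1},{"tx":0,"ty":0,"tz":0,"spin":0,"hand":1},{"tx":0,"ty":0,"tz":0,"spin":0,"hand":1}]'
python3 - <<'E'
from h import *
import m2
c,W=m2.cores('w8.png'); np.savez('w8.npz',W=W,px=c['pixels'])
m2.cores('s4.png',.0605,name='side')
print(bot.sense()['position'])
p=W[abs(W[...,2]-.0065)<.003]; p=p[(abs(p[:,0]-.51)<.12)&(abs(p[:,1]-.31)<.16)]
print(cv2.minAreaRect((p[:,:2]*1000).astype(np.float32)))
E
```

```text
time: 17.17
position: [0.5053, -0.2278, 0.1806]
orientation: [0.738, -0.675, 0.003, -0.0]
ft_force: [1.0, -0.3, -1.6]
gripper_width: 0.0692
time: 17.83
position: [0.5039, 0.0634, 0.3067]
orientation: [0.948, -0.317, 0.001, -0.0]
ft_force: [1.3, -0.3, 0.9]
gripper_width: 0.0884
time: 18.42
position: [0.5041, 0.2433, 0.3864]
orientation: [0.998, -0.064, 0.001, -0.0]
ft_force: [0.1, 0.2, -0.4]
gripper_width: 0.0882
px [379 261] n 830 ctr [576.4 116.7] D 61.7 rms 2.89 z 0.0518 col [ 55  89 122] 
px [414 263] n 949 ctr [621.  109.4] D 60.0 rms 4.89 z 0.0519 col [ 55  89 122] 
px [244 309] n 889 ctr [392.9  72.7] D 47.0 rms 0.43 z 0.0533 col [188 111  79] 
px [361 374] n 751 ctr [538.1 -50.4] D 46.8 rms 0.46 z 0.0535 col [39 38 38] 
px [265 325] n 447 ctr [ 438.1 -292.5] D 55.7 rms 1.03 z 0.0617 col [196 189 184] 
px [298 329] n 352 ctr [ 503.6 -300.9] D 49.0 rms 0.69 z 0.0616 col [182 176 170] 
px [290 356] n 392 ctr [ 494.7 -379.9] D 47.6 rms 0.86 z 0.0615 col [183 176 171] 
[0.50400131 0.24101293 0.38458304]
((540.8665771484375, 288.80126953125), (277.66314697265625, 175.97975158691406), 89.52268981933594)
```

View pics/w8.png

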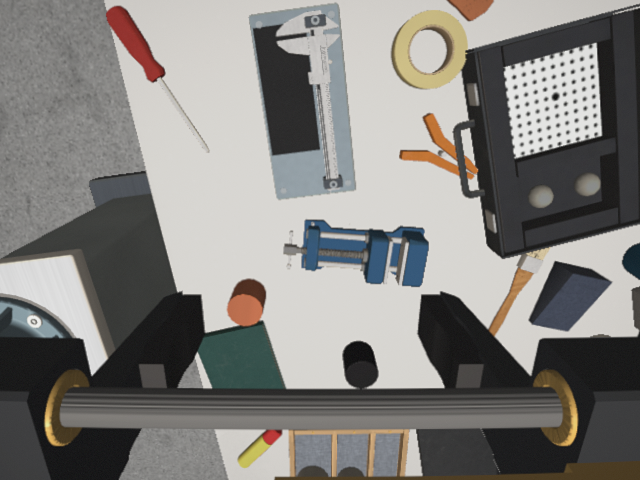

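Red core has been knocked to (393,73), still upright (px (247,302)). All three grey cores stand in the rack at top height ~0.0616. Caliper is at (318,90): fixed jaw at the top (+y) end, shut, jaws towards -x. I'll fit the holder.

```bash
cat > m4.py <<'E'
from h import *
def holder(W,px=None,save=None,box=(.4,.62,.17,.45)):
    inb=(W[...,0]>box[0])&(W[...,0]<box[1])&(W[...,1]>box[2])&(W[...,1]<box[3])
    m=inb&(W[...,2]>.0035)&(W[...,2]<.05)
    m=cv2.morphologyEx(m.astype(np.uint8),cv2.MORPH_CLOSE,np.ones((5,5)))
    k,lab,st,ce=cv2.connectedComponentsWithStats(m); i=1+st[1:,4].argmax()
    p=W[(lab==i)&(W[...,2]<.012)&(W[...,2]>.0035)]
    b=cv2.minAreaRect((p[:,:2]*1000).astype(np.float32)); print('plate',b,'z',np.median(p[:,2]))
    (cx,cy),(w,h),a=b
    yaw=np.deg2rad(a) if w<h else np.deg2rad(a-90)
    ex=np.array([np.cos(yaw),np.sin(yaw)]); ey=np.array([-ex[1],ex[0]])
    q=W[inb&(W[...,2]>.017)&(W[...,2]<.045)]
    d=q[:,:2]*1000-[cx,cy]; return yaw,(cx,cy),d@ex,d@ey,q[:,2]*1000
if __name__=='__main__':
    d=np.load('w8.npz')
    yaw,c,u,v,z=holder(d['W']); print(yaw)
    H=np.zeros((250,120,3),np.uint8)
    ok=(abs(u)<60)&(abs(v)<125)
    # raster u,v -> height image
    g=np.clip(z*6,0,255).astype(np.uint8)
    H[(124-v[ok]).astype(int),(60+u[ok]).astype(int)]=g[ok,None]
    cv2.imwrite('pics/hol.png',cv2.resize(H,None,fx=2.4,fy=2.4,interpolation=cv2.INTER_NEAREST))
    for lo in range(-110,112,10):
        s=(v>=lo)&(v<lo+10)&(abs(u)<55)
        if s.sum()>3: print(lo,s.sum(),'u',np.percentile(u[s],[2,98]).round(1),'z',np.percentile(z[s],[50,95]).round(1))
E
python3 m4.py
```

```text
plate ((506.1760559082031, 315.9706726074219), (223.80126953125, 106.20449829101562), 89.63687896728516) z 0.006912757766388835
-0.006337657604116067
-110 23 u [16.1 29.6] z [25.7 26.7]
-100 139 u [11.6 34.8] z [30.1 35.2]
-90 136 u [12.3 33.9] z [26.1 30.5]
-80 98 u [15.9 30.2] z [25.7 27.3]
-70 96 u [15.7 30.1] z [26.1 27.6]
-60 103 u [15.6 30.3] z [26.1 27.4]
-50 104 u [15.6 30.3] z [26.1 27.3]
-40 104 u [15.7 30.2] z [26.3 27.7]
-30 110 u [15.7 30.3] z [26.3 27.8]
-20 107 u [15.6 30.2] z [26.1 27.5]
-10 113 u [15.6 30.1] z [26.  27.4]
0 115 u [15.6 30.4] z [26.3 27.8]
10 116 u [15.6 30.3] z [26.  27.4]
20 156 u [ 9.7 32. ] z [27.1 29.6]
30 194 u [ 8.7 32.6] z [28.  29.8]
40 176 u [13.3 36. ] z [28.4 30. ]
50 187 u [ 5.3 32.5] z [28.4 29.9]
60 430 u [-14.5  40. ] z [26.9 29.6]
70 425 u [-19.5  45.3] z [26.5 29.1]
80 511 u [-18.7  45.3] z [26.2 33. ]
90 351 u [-11.6  37.9] z [27.3 35. ]
100 49 u [ 7.5 30.1] z [26.1 27.5]
```

```bash
python3 -m jog '[{"tx":0.0,"ty":0.01,"tz":-0.04,"spin":0,"hand":1},{"tx":0.0,"ty":0.01,"tz":-0.04,"spin":0,"hand":1},{"tx":0.0,"ty":0.01,"tz":-0.04,"spin":0,"hand":1},{"tx":0.0,"ty":0.01,"tz":-0.04,"spin":0,"hand":1},{"tx":0.0,"ty":0,"tz":0,"spin":0,"hand":1},{"tx":0.0,"ty":0,"tz":0,"spin":0,"hand":1}]'
python3 - <<'E'
from h import *
c=cap('wrist','w9.png'); W=cloud(c); np.savez('w9.npz',W=W,px=c['pixels'])
print(bot.sense()['position'])
y=-.0063; ex=np.array([np.cos(y),np.sin(y)]); ey=np.array([-ex[1],ex[0]])
d=W[...,:2]*1000-[506.2,316.0]; u=d@ex; v=d@ey; z=W[...,2]*1000
# orthophoto in plate frame at measured height, 4 px/mm
out=np.zeros((145*4,110*4,3),np.uint8); hz=np.zeros((145*4,110*4))
ok=(abs(u)<54)&(v>-30)&(v<114)&(z>-2)
for dx in range(-1,2):
  for dy in range(-1,2):
    out[((114-v[ok])*4+dy).astype(int).clip(0,579),((54+u[ok])*4+dx).astype(int).clip(0,439)]=c['pixels'][ok][:,::-1]
for k in range(-30,114,10): cv2.putText(out,str(k),(0,int((114-k)*4)),0,.4,(0,0,255),1); cv2.line(out,(0,int((114-k)*4)),(12,int((114-k)*4)),(0,0,255),1)
cv2.imwrite('pics/ortho.png',out)
s=(z>32)&(abs(u)<54)
for a,b in((-110,-80),(80,110)):
    t=s&(v>a)&(v<b); 
    if t.sum()>5: print('clamp',a,np.percentile(v[t],[2,98]),np.percentile(u[t],[2,98]))
for lo in range(14,112,4):
    t=(z>17)&(z<45)&(v>=lo)&(v<lo+4)&(abs(u)<52); 
    if t.sum()>3: print(lo,t.sum(),'u',np.percentile(u[t],[1,99]).round(1),'z',np.percentile(z[t],[50,95]).round(1))
E
```

```text
time: 19.02
position: [0.5028, 0.2798, 0.2229]
orientation: [0.998, -0.066, -0.003, 0.001]
ft_force: [1.1, 0.2, 1.0]
gripper_width: 0.0881
[0.50474579 0.28031875 0.22594657]
clamp -110 [-98.06247662 -89.27644847] [19.11399831 27.39509668]
clamp 80 [87.01551962 95.34317552] [18.18912671 27.2629756 ]
14 95 u [15.7 30.5] z [26.2 27.5]
18 95 u [15.3 30.3] z [26.1 27.2]
22 107 u [ 9.6 32.2] z [27.  29.6]
26 160 u [ 8.4 32.6] z [28.3 29.6]
30 160 u [ 8.7 32.9] z [28.3 29.7]
34 160 u [ 8.4 32.6] z [28.3 29.5]
38 144 u [ 9.5 33. ] z [28.4 29.7]
42 138 u [13.2 35.8] z [28.4 29.8]
46 163 u [13.  36.8] z [28.4 29.6]
50 137 u [12.9 32.5] z [28.4 29.6]
54 139 u [12.3 33. ] z [28.5 29.7]
58 225 u [-5.  32.6] z [27.8 29.3]
62 338 u [-12.6  37.9] z [26.8 29.2]
66 415 u [-16.8  42.2] z [26.5 29.4]
70 477 u [-20.5  47.3] z [26.7 29.4]
74 325 u [-21.5  46.7] z [26.5 29. ]
78 173 u [-20.8  33. ] z [26.  27.3]
82 518 u [-21.1  47.7] z [25.9 28. ]
86 482 u [-18.7  45.1] z [26.8 34.5]
90 403 u [-14.3  40.8] z [27.1 35.2]
94 273 u [-8.6 34.9] z [27.1 34.3]
98 185 u [ 2.  30.7] z [26.1 27.6]
```

View pics/ortho.png

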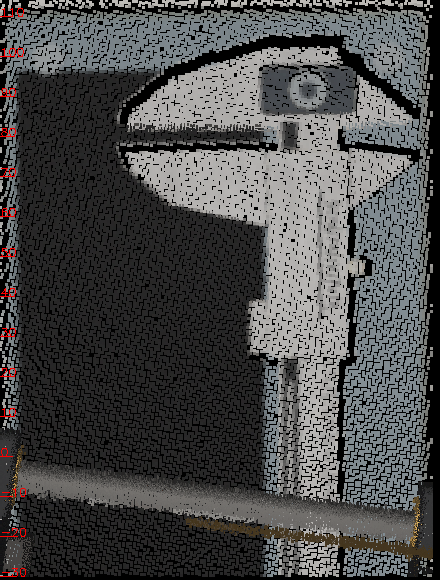

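Plate and clamps match the given geometry: holder origin at about (519,316), yaw -0.006. Fixed jaw face is at y≈+82 and the jaws are ~5 mm open. I'll take the slider.

```bash
python3 -m jog '[{"tx":0.0085,"ty":0.024,"tz":-0.02,"spin":0.04,"hand":0.5},{"tx":0.0085,"ty":0.024,"tz":-0.02,"spin":0.04,"hand":0.5},{"tx":0.0085,"ty":0.024,"tz":-0.02,"spin":0.04,"hand":0.5},{"tx":0,"ty":0,"tz":-0.04,"spin":0,"hand":0.5},{"tx":0,"ty":0,"tz":-0.04,"spin":0,"hand":0.5},{"tx":0,"ty":0,"tz":-0.02,"spin":0,"hand":0.5},{"tx":0,"ty":0,"tz":0,"spin":0,"hand":0.5},{"tx":0,"ty":0,"tz":0,"spin":0,"hand":0.5}]' 10
python3 - <<'E'
from h import *
c=cap('wrist','w10.png'); print(bot.sense()['position'],bot.sense()['orientation'])
E
```

```text
time: 19.73
position: [0.5317, 0.3534, 0.0675]
orientation: [1.0, -0.006, 0.001, -0.0]
ft_force: [-0.8, 0.7, 1.1]
gripper_width: 0.044
[0.53257396 0.35396217 0.06890408] [ 9.99978423e-01 -6.05755283e-03  2.35335572e-03 -9.59615451e-04]
```

View pics/w10.png

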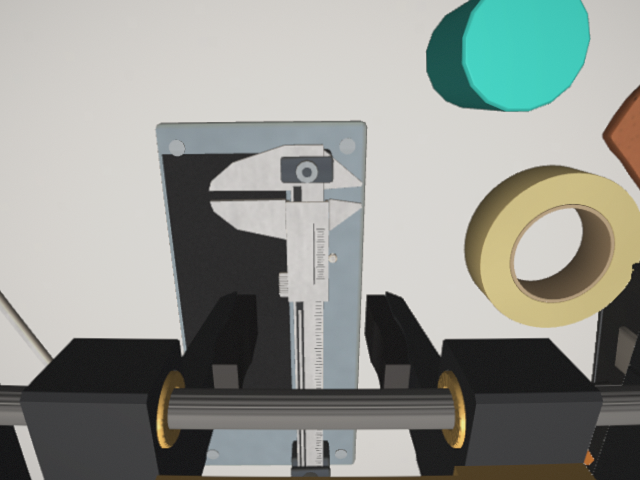

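View: fingers straddle the beam centrally, tips at px x≈250–370, slider at (307,260), jaws slightly open at (250,197). I'll go down, grip and open the caliper.

```bash
python3 -m jog '[{"tx":-0.0015,"ty":-0.001,"tz":-0.02,"spin":0,"hand":0.5},{"tx":0,"ty":0,"tz":-0.015,"spin":0,"hand":0.5},{"tx":0,"ty":0,"tz":-0.01,"spin":0,"hand":0.5},{"tx":0,"ty":0,"tz":-0.005,"spin":0,"hand":0.5},{"tx":0,"ty":0,"tz":0,"spin":0,"hand":0},{"tx":0,"ty":0,"tz":0,"spin":0,"hand":0},{"tx":0,"ty":0,"tz":0,"spin":0,"hand":0},{"tx":0,"ty":0,"tz":0,"spin":0,"hand":0}]' 8

```

```text
time: 20.45
position: [0.5301, 0.3531, 0.0164]
orientation: [1.0, -0.005, 0.002, -0.0]
ft_force: [6.4, -0.0, -7.1]
gripper_width: 0.0198
```

```bash
python3 -m jog '[{"tx":0.001,"ty":-0.01,"tz":0,"spin":0,"hand":0},{"tx":0,"ty":-0.012,"tz":0,"spin":0,"hand":0},{"tx":0,"ty":-0.012,"tz":0,"spin":0,"hand":0},{"tx":0,"ty":-0.012,"tz":0,"spin":0,"hand":0},{"tx":-0.0005,"ty":-0.012,"tz":0,"spin":0,"hand":0},{"tx":0,"ty":-0.012,"tz":0,"spin":0,"hand":0},{"tx":0,"ty":-0.012,"tz":0,"spin":0,"hand":0},{"tx":0,"ty":-0.005,"tz":0,"spin":0,"hand":0}]' 8
python3 -m jog '[{"tx":0,"ty":0,"tz":0,"spin":0,"hand":0.5},{"tx":0,"ty":0,"tz":0,"spin":0,"hand":0.5},{"tx":0,"ty":0,"tz":0,"spin":0,"hand":0.5},{"tx":0,"ty":0,"tz":0.03,"spin":0,"hand":0.5},{"tx":0,"ty":0,"tz":0.04,"spin":0,"hand":0.5},{"tx":0,"ty":0,"tz":0.04,"spin":0,"hand":1},{"tx":0,"ty":0,"tz":0.04,"spin":0,"hand":1}]' 20

```

```text
time: 21.12
position: [0.5298, 0.2637, 0.016]
orientation: [1.0, -0.006, 0.001, -0.0]
ft_force: [1.8, 0.6, 6.5]
gripper_width: 0.02
time: 21.7
position: [0.5273, 0.2657, 0.1656]
orientation: [1.0, -0.005, -0.002, 0.0]
ft_force: [1.3, 0.9, 0.3]
gripper_width: 0.0554
```

```bash
python3 -m jog '[{"tx":-0.0227,"ty":-0.032,"tz":0,"spin":0,"hand":0.8},{"tx":-0.0227,"ty":-0.032,"tz":0,"spin":0,"hand":0.8},{"tx":-0.0227,"ty":-0.032,"tz":0,"spin":0,"hand":0.8},{"tx":-0.0227,"ty":-0.032,"tz":0,"spin":0,"hand":0.8},{"tx":-0.0227,"ty":-0.032,"tz":0,"spin":0,"hand":0.8},{"tx":-0.0227,"ty":-0.032,"tz":0,"spin":0,"hand":0.8},{"tx":0,"ty":0,"tz":0,"spin":0,"hand":0.8},{"tx":0,"ty":0,"tz":0,"spin":0,"hand":0.8}]' 20
python3 m2.py w11.png
```

```text
time: 22.37
position: [0.3915, 0.0728, 0.1649]
orientation: [1.0, -0.007, -0.0, -0.0]
ft_force: [0.9, 0.9, 0.7]
gripper_width: 0.0705
px [596 160] n 3604 ctr [574.1 117.2] D 62.2 rms 3.9 z 0.0521 col [ 54  87 119] 
px [632 199] n 627 ctr [611.7  95.2] D 36.0 rms 2.03 z 0.0513 col [ 95  90 119] EDGE
px [314 231] n 3792 ctr [392.6  72.1] D 47.5 rms 0.16 z 0.0536 col [192 114  81] 
tcp [0.3925 0.0736 0.1652] t 22.4167
```

View pics/w11.png

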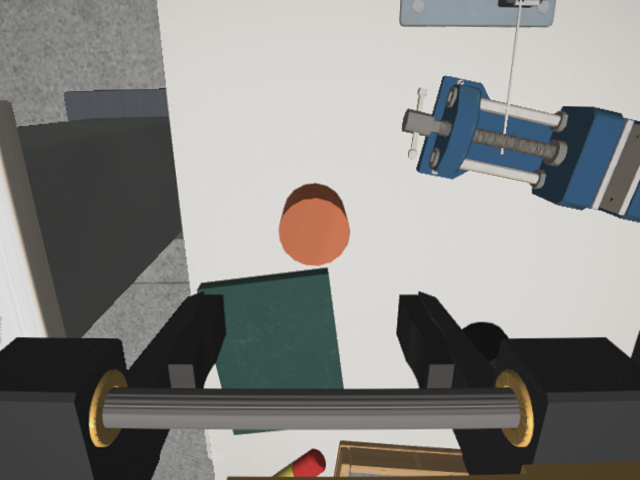

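The red core is upright and centred at (314,231), clear of the book and vise. Picking it.

```bash
python3 -m jog '[{"tx":0.0005,"ty":-0.001,"tz":-0.04,"spin":0,"hand":0.8},{"tx":0,"ty":0,"tz":-0.04,"spin":0,"hand":0.8},{"tx":0,"ty":0,"tz":-0.03,"spin":0,"hand":0.8},{"tx":0,"ty":0,"tz":-0.019,"spin":0,"hand":0.8},{"tx":0,"ty":0,"tz":-0.0105,"spin":0,"hand":0.8},{"tx":0,"ty":0,"tz":0,"spin":0,"hand":0},{"tx":0,"ty":0,"tz":0,"spin":0,"hand":0},{"tx":0,"ty":0,"tz":0,"spin":0,"hand":0}]' 20
python3 -m jog '[{"tx":0,"ty":0,"tz":0,"spin":0,"hand":0},{"tx":0,"ty":0,"tz":0,"spin":0,"hand":0},{"tx":0,"ty":0,"tz":0,"spin":0,"hand":0},{"tx":0,"ty":0,"tz":0,"spin":0,"hand":0},{"tx":0,"ty":0,"tz":0.02,"spin":0,"hand":0},{"tx":0,"ty":0,"tz":0.04,"spin":0,"hand":0},{"tx":0,"ty":0,"tz":0.04,"spin":0,"hand":0},{"tx":0,"ty":0,"tz":0,"spin":0,"hand":0}]' 20
```

```text
time: 23.08
position: [0.394, 0.0733, 0.0262]
orientation: [1.0, -0.005, 0.0, -0.0]
ft_force: [-0.3, 0.1, 0.9]
gripper_width: 0.0527
time: 23.75
position: [0.3979, 0.0722, 0.1327]
orientation: [1.0, -0.005, 0.006, 0.001]
ft_force: [1.7, -0.4, -0.7]
gripper_width: 0.0477
```

```bash
python3 -m jog '[{"tx":0.0122,"ty":0.0372,"tz":0,"spin":0,"hand":0},{"tx":0.0122,"ty":0.0372,"tz":0,"spin":0,"hand":0},{"tx":0.0122,"ty":0.0372,"tz":0,"spin":0,"hand":0},{"tx":0.0122,"ty":0.0372,"tz":0,"spin":0,"hand":0},{"tx":0.0122,"ty":0.0372,"tz":0,"spin":0,"hand":0},{"tx":0.0122,"ty":0.0372,"tz":0,"spin":0,"hand":0},{"tx":0.0122,"ty":0.0372,"tz":0,"spin":0,"hand":0},{"tx":0.0121,"ty":0.0372,"tz":0,"spin":0,"hand":0}]' 20
python3 -m jog '[{"tx":0,"ty":0,"tz":0,"spin":0,"hand":0},{"tx":0,"ty":0,"tz":0,"spin":0,"hand":0}]' 20
python3 - <<'E'
from h import *
import m2
z=bot.sense()['position'][2]
for zz in(.027,.03): c,W=m2.cores('w12.png',z+zz)
print(bot.sense()['position'])
y=-.0063; ex=np.array([np.cos(y),np.sin(y)]); ey=np.array([-ex[1],ex[0]])
d=W[...,:2]*1000-[506.2,316.0]; u=d@ex; v=d@ey; z=W[...,2]*1000
t=(z>22)&(z<32)&(u>-12)&(u<8)&(v>70)&(v<115); print('fixed jaw v',np.percentile(v[t],[0,1,3,10]) if t.sum() else None,t.sum())
E
```

```text
time: 24.42
position: [0.4905, 0.372, 0.1249]
orientation: [1.0, -0.006, -0.0, 0.0]
ft_force: [1.3, -1.1, -0.5]
gripper_width: 0.0473
time: 24.58
position: [0.4902, 0.3716, 0.1244]
orientation: [1.0, -0.004, -0.001, 0.0]
ft_force: [-0.7, -0.0, -1.1]
gripper_width: 0.0474
px [311 345] n 12823 ctr [487.1 370.6] D 50.4 rms 9.24 z 0.1514 col [177 104  74] 
px [311 348] n 10243 ctr [489.1 369.9] D 46.8 rms 2.09 z 0.1515 col [178 105  75] 
[0.48982606 0.36950783 0.12475357]
fixed jaw v [81.4470913  81.68368506 81.84277994 83.12132302] 896
```

View pics/w12.png

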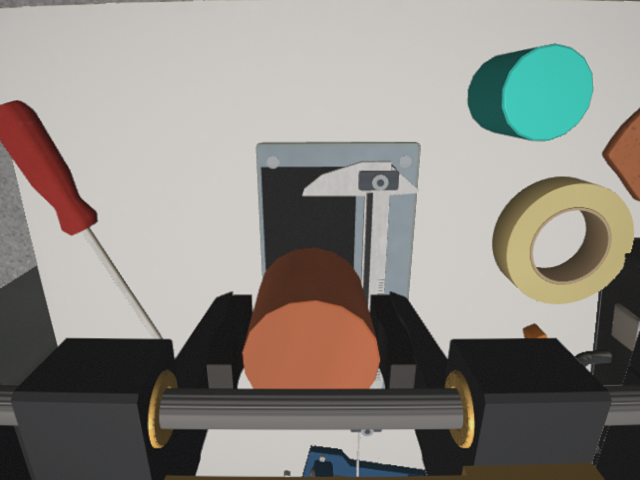

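Holding the core in front of the fixed jaw (jaw face px y≈195, core (311,345)). Fixed jaw face reads v≈82. Lowering onto the plate.

```bash
python3 -m jog '[{"tx":0.0,"ty":0,"tz":-0.04,"spin":0,"hand":0},{"tx":0,"ty":0,"tz":-0.025,"spin":0,"hand":0},{"tx":0,"ty":0,"tz":-0.01,"spin":0,"hand":0},{"tx":0,"ty":0,"tz":-0.008,"spin":0,"hand":0},{"tx":0,"ty":0,"tz":-0.006,"spin":0,"hand":0},{"tx":0,"ty":0,"tz":-0.003,"spin":0,"hand":0},{"tx":0,"ty":0,"tz":0,"spin":0,"hand":0},{"tx":0,"ty":0,"tz":0,"spin":0,"hand":0}]' 20
python3 -m jog '[{"tx":0,"ty":0,"tz":0,"spin":0,"hand":0.68},{"tx":0,"ty":0,"tz":0,"spin":0,"hand":0.68},{"tx":0,"ty":0,"tz":0,"spin":0,"hand":0.68},{"tx":0,"ty":0,"tz":0.03,"spin":0,"hand":0.68},{"tx":0,"ty":0,"tz":0.04,"spin":0,"hand":0.68},{"tx":0,"ty":-0.01,"tz":0.04,"spin":0,"hand":0.68},{"tx":0.0,"ty":-0.03,"tz":0.02,"spin":0,"hand":0.68},{"tx":0.0,"ty":-0.03,"tz":0,"spin":0,"hand":0.68}]' 20
python3 -m jog '[{"tx":0,"ty":0,"tz":0,"spin":0,"hand":0.5},{"tx":0,"ty":0,"tz":0,"spin":0,"hand":0.5}]'
python3 - <<'E'
from h import *
import m2
c,W=m2.cores('w13.png',.0615)
print(bot.sense()['position'])
y=-.0063; ex=np.array([np.cos(y),np.sin(y)]); ey=np.array([-ex[1],ex[0]])
d=W[...,:2]*1000-[506.2,316.0]; u=d@ex; v=d@ey; z=W[...,2]*1000
t=(z>22)&(z<32)&(u>-20)&(u<0)&(v<30)&(v>-40); print('sliding jaw v',np.percentile(v[t],[90,97,99,100]) if t.sum() else None,t.sum())
E
```

```text
time: 25.35
position: [0.4917, 0.3706, 0.0351]
orientation: [1.0, -0.006, 0.001, -0.001]
ft_force: [0.3, 0.2, -2.0]
gripper_width: 0.0477
time: 26.02
position: [0.494, 0.3018, 0.1705]
orientation: [1.0, -0.004, 0.005, -0.002]
ft_force: [0.7, 0.2, 0.4]
gripper_width: 0.06
time: 26.18
position: [0.491, 0.2995, 0.1645]
orientation: [1.0, -0.007, 0.001, -0.0]
ft_force: [0.1, -0.2, -0.7]
gripper_width: 0.0484
px [310 123] n 5172 ctr [490.8 369.2] D 47.5 rms 0.19 z 0.0618 col [174 102  73] 
[0.49065665 0.3002152  0.16389221]
sliding jaw v [-13.44869849 -13.02210043 -12.87052086 -12.71299422] 506
```

View pics/w13.png

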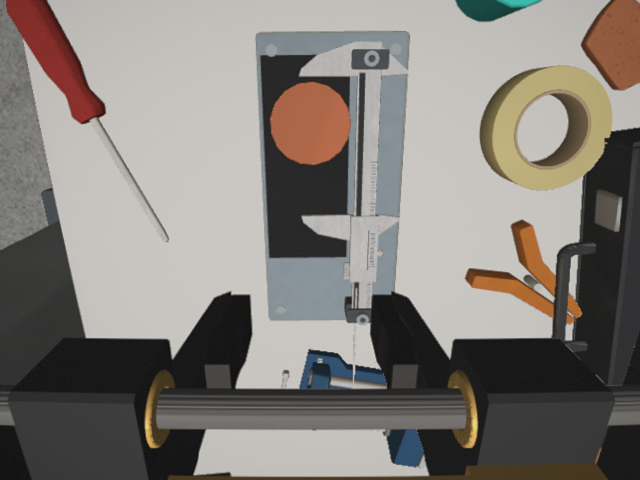

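The core stands at holder x≈-29, y≈53, and the sliding jaw is at y≈-13, so about 47 mm to close. Taking the slider again.

```bash
python3 -m jog '[{"tx":0.019,"ty":-0.018,"tz":-0.03,"spin":0,"hand":0.5},{"tx":0.019,"ty":-0.018,"tz":-0.03,"spin":0,"hand":0.5},{"tx":0,"ty":0,"tz":-0.04,"spin":0,"hand":0.5},{"tx":0,"ty":0,"tz":-0.03,"spin":0,"hand":0.5},{"tx":0,"ty":0,"tz":-0.014,"spin":0,"hand":0.5},{"tx":0,"ty":0,"tz":-0.005,"spin":0,"hand":0.5},{"tx":0,"ty":0,"tz":0,"spin":0,"hand":0},{"tx":0,"ty":0,"tz":0,"spin":0,"hand":0}]' 8
python3 -m jog '[{"tx":0,"ty":0,"tz":0,"spin":0,"hand":0},{"tx":0,"ty":0,"tz":0,"spin":0,"hand":0},{"tx":0,"ty":0,"tz":0,"spin":0,"hand":0}]' 8
```

```text
time: 26.9
position: [0.5295, 0.2653, 0.0159]
orientation: [1.0, -0.005, 0.001, -0.0]
ft_force: [1.4, 1.2, -0.4]
gripper_width: 0.0331
time: 27.15
position: [0.5299, 0.265, 0.0168]
orientation: [1.0, -0.005, 0.002, -0.001]
ft_force: [-0.6, 1.0, 4.2]
gripper_width: 0.0201
```

```bash
python3 -m jog '[{"tx":0,"ty":0.01,"tz":0,"spin":0,"hand":0},{"tx":0,"ty":0.01,"tz":0,"spin":0,"hand":0},{"tx":0,"ty":0.01,"tz":0,"spin":0,"hand":0},{"tx":0,"ty":0.006,"tz":0,"spin":0,"hand":0},{"tx":0,"ty":0.003,"tz":0,"spin":0,"hand":0},{"tx":0,"ty":0.003,"tz":0,"spin":0,"hand":0},{"tx":0,"ty":0.002,"tz":0,"spin":0,"hand":0},{"tx":0,"ty":0,"tz":0,"spin":0,"hand":0}]' 8
python3 -m jog '[{"tx":0,"ty":0.001,"tz":0,"spin":0,"hand":0},{"tx":0,"ty":0.001,"tz":0,"spin":0,"hand":0},{"tx":0,"ty":0.001,"tz":0,"spin":0,"hand":0},{"tx":0,"ty":0,"tz":0,"spin":0,"hand":0},{"tx":0,"ty":0,"tz":0,"spin":0,"hand":0}]' 8
python3 - <<'E'
from h import *
import m2
c,W=m2.cores('w14.png',.0615)
print(bot.sense()['position'],bot.sense()['ft_force'])
y=-.0063; ex=np.array([np.cos(y),np.sin(y)]); ey=np.array([-ex[1],ex[0]])
d=W[...,:2]*1000-[506.2,316.0]; u=d@ex; v=d@ey; z=W[...,2]*1000
t=(z>22)&(z<32)&(u>-20)&(u<10)&(v<45)&(v>-10); print('sliding jaw v',np.percentile(v[t],[90,97,99,100]) if t.sum() else None,t.sum())
E
```

```text
time: 27.82
position: [0.53, 0.3092, 0.0167]
orientation: [1.0, -0.005, 0.002, -0.001]
ft_force: [0.2, 0.7, 6.4]
gripper_width: 0.0201
time: 28.23
position: [0.5301, 0.3118, 0.0167]
orientation: [1.0, -0.005, 0.002, -0.0]
ft_force: [-1.0, -0.9, 6.5]
gripper_width: 0.0203
px [159 190] n 26425 ctr [490.9 373.3] D 47.7 rms 0.18 z 0.0617 col [199 118  84] 
[0.53009303 0.31176841 0.01677224] [-0.69445414 -1.03158878  5.31182429]
sliding jaw v [31.63578127 33.41043256 33.67884984 34.06548427] 2517
```

```bash
python3 -m jog '[{"tx":0,"ty":0.001,"tz":0,"spin":0,"hand":0},{"tx":0,"ty":0,"tz":0,"spin":0,"hand":0},{"tx":0,"ty":0,"tz":0,"spin":0,"hand":0}]' 8
python3 -m jog '[{"tx":0,"ty":0.001,"tz":0,"spin":0,"hand":0},{"tx":0,"ty":0,"tz":0,"spin":0,"hand":0},{"tx":0,"ty":0,"tz":0,"spin":0,"hand":0}]' 8
python3 -m jog '[{"tx":0,"ty":0.001,"tz":0,"spin":0,"hand":0},{"tx":0,"ty":0,"tz":0,"spin":0,"hand":0},{"tx":0,"ty":0,"tz":0,"spin":0,"hand":0}]' 8
```

```text
time: 28.53
position: [0.5301, 0.3124, 0.0167]
orientation: [1.0, -0.005, 0.002, -0.0]
ft_force: [-0.7, -2.1, 6.0]
gripper_width: 0.0202
time: 28.78
position: [0.5301, 0.3128, 0.0167]
orientation: [1.0, -0.005, 0.001, 0.0]
ft_force: [-0.7, -4.8, 7.6]
gripper_width: 0.0201
time: 29.03
position: [0.5301, 0.3131, 0.0166]
orientation: [1.0, -0.005, 0.001, 0.001]
ft_force: [-1.1, -7.2, 7.7]
gripper_width: 0.0204
```

Force rises as both jaws bear. I'll dwell and verify.

```bash
python3 -m jog '[{"tx":0,"ty":0,"tz":0,"spin":0,"hand":0},{"tx":0,"ty":0,"tz":0,"spin":0,"hand":0},{"tx":0,"ty":0,"tz":0,"spin":0,"hand":0},{"tx":0,"ty":0,"tz":0,"spin":0,"hand":0}]' 8
python3 - <<'E'
from h import *
import m2
c,W=m2.cores('w15.png',.0615)
y=-.0063; ex=np.array([np.cos(y),np.sin(y)]); ey=np.array([-ex[1],ex[0]])
d=W[...,:2]*1000-[506.2,316.0]; u=d@ex; v=d@ey; z=W[...,2]*1000
t=(z>22)&(z<32)&(u>-20)&(u<10)&(v<45)&(v>-10); print('sliding jaw v',np.percentile(v[t],[90,97,99,100]))
t=(z>22)&(z<32)&(u>-30)&(u<10)&(v>75)&(v<115); print('fixed',np.percentile(v[t],[0,1,3,10]),t.sum())
for k in range(3): pass
E
```

```text
time: 29.37
position: [0.5301, 0.3131, 0.0166]
orientation: [1.0, -0.005, 0.001, 0.001]
ft_force: [-0.3, -7.8, 7.7]
gripper_width: 0.0203
px [159 193] n 26341 ctr [490.9 373.9] D 47.6 rms 0.18 z 0.0617 col [199 118  84] 
sliding jaw v [32.97831893 34.59484866 34.85343894 35.26475661]
fixed [75.03812404 76.97616462 80.61060082 82.3036144 ] 4902
```

View pics/w15.png

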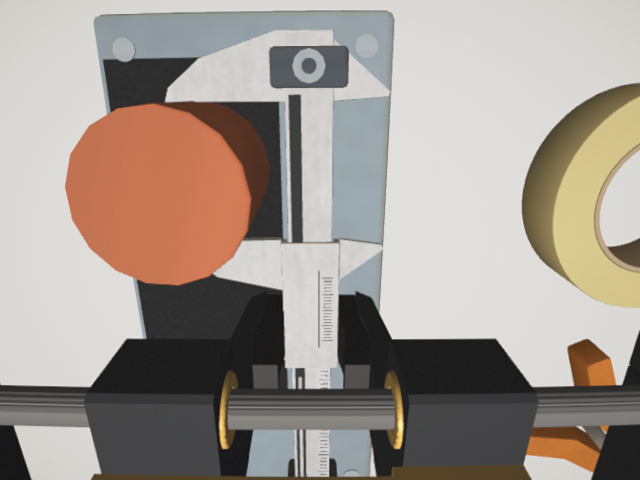

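Caliper bears on both sides: jaw faces at 34.8 and 82.3 give ≈48 mm, matching the 47.7 mm grip width. I'll back the slider off and fetch the core.

```bash
python3 -m jog '[{"tx":0,"ty":-0.007,"tz":0,"spin":0,"hand":0},{"tx":0,"ty":-0.012,"tz":0,"spin":0,"hand":0},{"tx":0,"ty":-0.012,"tz":0,"spin":0,"hand":0},{"tx":0,"ty":-0.009,"tz":0,"spin":0,"hand":0},{"tx":0,"ty":0,"tz":0,"spin":0,"hand":0.5},{"tx":0,"ty":0,"tz":0,"spin":0,"hand":0.5},{"tx":0,"ty":0,"tz":0,"spin":0,"hand":0.5},{"tx":0,"ty":0,"tz":0.04,"spin":0,"hand":0.5}]' 8
python3 -m jog '[{"tx":0,"ty":0,"tz":0.04,"spin":0,"hand":0.7},{"tx":0,"ty":0,"tz":0.04,"spin":0,"hand":0.72},{"tx":-0.013,"ty":0.033,"tz":0.01,"spin":0,"hand":0.72},{"tx":-0.013,"ty":0.033,"tz":0.01,"spin":0,"hand":0.72},{"tx":-0.013,"ty":0.033,"tz":0.01,"spin":0,"hand":0.72},{"tx":0,"ty":0,"tz":0,"spin":0,"hand":0.72},{"tx":0,"ty":0,"tz":0,"spin":0,"hand":0.72}]' 20
python3 m2.py w16.png .0615
```

```text
time: 30.08
position: [0.5221, 0.2725, 0.0466]
orientation: [1.0, -0.006, -0.008, 0.002]
ft_force: [-0.8, -0.4, -0.7]
gripper_width: 0.0429
time: 30.67
position: [0.4887, 0.3755, 0.1653]
orientation: [1.0, -0.003, 0.001, -0.0]
ft_force: [-0.1, -0.6, 0.4]
gripper_width: 0.0636
px [315 235] n 4024 ctr [490.8 374.1] D 47.5 rms 0.18 z 0.0616 col [167  99  70] 
tcp [0.4889 0.374  0.1645] t 30.7167
```

```bash
python3 -m jog '[{"tx":0.0015,"ty":0,"tz":-0.04,"spin":0,"hand":0.72},{"tx":0,"ty":0,"tz":-0.04,"spin":0,"hand":0.72},{"tx":0,"ty":0,"tz":-0.03,"spin":0,"hand":0.72},{"tx":0,"ty":0,"tz":-0.021,"spin":0,"hand":0.72},{"tx":0,"ty":0,"tz":0,"spin":0,"hand":0.72},{"tx":0,"ty":0,"tz":0,"spin":0,"hand":0},{"tx":0,"ty":0,"tz":0,"spin":0,"hand":0},{"tx":0,"ty":0,"tz":0,"spin":0,"hand":0}]' 20
python3 -m jog '[{"tx":0,"ty":0,"tz":0,"spin":0,"hand":0},{"tx":0,"ty":0,"tz":0,"spin":0,"hand":0},{"tx":0,"ty":0,"tz":0,"spin":0,"hand":0},{"tx":0,"ty":0,"tz":0.02,"spin":0,"hand":0},{"tx":0,"ty":0,"tz":0.04,"spin":0,"hand":0},{"tx":0,"ty":0,"tz":0.04,"spin":0,"hand":0},{"tx":0,"ty":0,"tz":0,"spin":0,"hand":0}]' 20
```

```text
time: 31.38
position: [0.4914, 0.3725, 0.0336]
orientation: [1.0, -0.006, -0.0, 0.0]
ft_force: [0.0, -0.6, -1.4]
gripper_width: 0.0474
time: 31.97
position: [0.4955, 0.3761, 0.1429]
orientation: [1.0, -0.005, 0.006, -0.003]
ft_force: [2.4, 1.3, 0.5]
gripper_width: 0.047
```

```bash
python3 -m jog '[{"tx":0.0015,"ty":-0.0395,"tz":0,"spin":-0.112,"hand":0},{"tx":0.0015,"ty":-0.0395,"tz":0,"spin":-0.112,"hand":0},{"tx":0.0015,"ty":-0.0395,"tz":0,"spin":-0.112,"hand":0},{"tx":0.0015,"ty":-0.0395,"tz":0,"spin":-0.112,"hand":0},{"tx":0.0015,"ty":-0.0395,"tz":0,"spin":-0.112,"hand":0},{"tx":0.0015,"ty":-0.0395,"tz":0,"spin":-0.112,"hand":0},{"tx":0.0015,"ty":-0.0395,"tz":0,"spin":-0.112,"hand":0},{"tx":0.0015,"ty":-0.0395,"tz":0,"spin":-0.112,"hand":0}]' 20
python3 -m jog '[{"tx":0.0015,"ty":-0.0395,"tz":0,"spin":-0.112,"hand":0},{"tx":0.0015,"ty":-0.0395,"tz":0,"spin":-0.112,"hand":0},{"tx":0.0015,"ty":-0.0395,"tz":0,"spin":-0.112,"hand":0},{"tx":0.0015,"ty":-0.0395,"tz":0,"spin":-0.112,"hand":0},{"tx":0.0015,"ty":-0.0395,"tz":0,"spin":-0.112,"hand":0},{"tx":0.0015,"ty":-0.0395,"tz":0,"spin":-0.112,"hand":0},{"tx":0.0015,"ty":-0.0395,"tz":0,"spin":-0.112,"hand":0},{"tx":0,"ty":0,"tz":0,"spin":0,"hand":0}]' 20
python3 -m jog '[{"tx":0,"ty":0,"tz":0,"spin":0,"hand":0},{"tx":0,"ty":0,"tz":0,"spin":0,"hand":0}]'
python3 - <<'E'
from h import *
import m2
z=bot.sense()['position'][2]
for zz in(.027,.03): m2.cores('w17.png',z+zz)
print(bot.sense()['position'])
E
```

```text
time: 32.63
position: [0.5029, 0.0559, 0.134]
orientation: [0.898, -0.44, 0.0, -0.0]
ft_force: [0.3, -0.1, -1.8]
gripper_width: 0.0473
time: 33.3
position: [0.5143, -0.2262, 0.1347]
orientation: [-0.659, 0.752, -0.003, -0.0]
ft_force: [-0.5, 0.5, -1.1]
gripper_width: 0.0479
time: 33.47
position: [0.5133, -0.2187, 0.1335]
orientation: [-0.663, 0.748, 0.0, 0.0]
ft_force: [-0.6, 0.4, -1.8]
gripper_width: 0.0474
px [311 342] n 13852 ctr [ 511.6 -217.9] D 52.9 rms 9.13 z 0.1616 col [196 116  82] 
px [311 344] n 11280 ctr [ 513.6 -217. ] D 47.4 rms 1.41 z 0.1617 col [196 116  83] 
[ 0.51349833 -0.21768637  0.13350955]
```

```bash
python3 -m jog '[{"tx":0,"ty":0,"tz":-0.04,"spin":0,"hand":0},{"tx":0,"ty":0,"tz":-0.028,"spin":0,"hand":0},{"tx":0,"ty":0,"tz":-0.008,"spin":0,"hand":0},{"tx":0,"ty":0,"tz":-0.006,"spin":0,"hand":0},{"tx":0,"ty":0,"tz":-0.006,"spin":0,"hand":0},{"tx":0,"ty":0,"tz":-0.006,"spin":0,"hand":0},{"tx":0,"ty":0,"tz":-0.0045,"spin":0,"hand":0},{"tx":0,"ty":0,"tz":0,"spin":0,"hand":0}]' 20

```

```text
time: 34.23
position: [0.5137, -0.2192, 0.0352]
orientation: [-0.663, 0.748, -0.0, 0.0]
ft_force: [-0.6, 0.3, -0.8]
gripper_width: 0.0474
```

```bash
python3 -m jog '[{"tx":0,"ty":0,"tz":0,"spin":0,"hand":0.66},{"tx":0,"ty":0,"tz":0,"spin":0,"hand":0.66},{"tx":0,"ty":0,"tz":0,"spin":0,"hand":0.66},{"tx":0,"ty":0,"tz":0.03,"spin":0,"hand":0.66},{"tx":0,"ty":0,"tz":0.04,"spin":0,"hand":0.66},{"tx":0,"ty":0,"tz":0.04,"spin":0,"hand":0.66},{"tx":0.0011,"ty":0.035,"tz":0.0,"spin":0.12,"hand":0.5},{"tx":0.0011,"ty":0.035,"tz":0,"spin":0.12,"hand":0.5}]' 20
python3 -m jog '[{"tx":0.0011,"ty":0.035,"tz":0,"spin":0.12,"hand":0.5},{"tx":0.0011,"ty":0.035,"tz":0,"spin":0.12,"hand":0.5},{"tx":0.0011,"ty":0.035,"tz":0,"spin":0.12,"hand":0.5},{"tx":0.0011,"ty":0.035,"tz":0,"spin":0.12,"hand":0.5},{"tx":0.0011,"ty":0.035,"tz":0,"spin":0.12,"hand":0.5},{"tx":0.0011,"ty":0.035,"tz":0,"spin":0.12,"hand":0.5},{"tx":0.0011,"ty":0.035,"tz":0,"spin":0.12,"hand":0.5},{"tx":0.0011,"ty":0.035,"tz":0,"spin":0.12,"hand":0.5}]'
python3 -m jog '[{"tx":0.0011,"ty":0.035,"tz":0,"spin":0.12,"hand":0.5},{"tx":0.0011,"ty":0.035,"tz":0,"spin":0.12,"hand":0.5},{"tx":0.0011,"ty":0.035,"tz":0,"spin":0.12,"hand":0.5},{"tx":0.0011,"ty":0.035,"tz":0,"spin":0.12,"hand":0.5},{"tx":0,"ty":0,"tz":-0.02,"spin":0,"hand":0.5},{"tx":0,"ty":0,"tz":0,"spin":0,"hand":0.5},{"tx":0,"ty":0,"tz":0,"spin":0,"hand":0.5}]'
python3 - <<'E'
from h import *
import m2
m2.cores('s5.png',.0605,name='side')
c=cap('wrist','w18.png'); W=cloud(c)
print(bot.sense()['position'],bot.sense()['orientation'])
d=W[...,:2]*1000-[506.2,316.0]; u=d[...,0]; v=d[...,1]; z=W[...,2]*1000
t=(z>22)&(z<32)&(u>-20)&(u<10)&(v<60)&(v>-30); print('jaw',np.percentile(v[t],[97,99]),t.sum())
for lo in range(-55,0,5):
    t=(z>22)&(z<33)&(v>=lo)&(v<lo+5)&(u>0)&(u<50)
    if t.sum()>3: print(lo,t.sum(),np.percentile(u[t],[2,98]).round(1),np.median(z[t]).round(1))
E
```

```text
time: 34.9
position: [0.5182, -0.1512, 0.1495]
orientation: [0.749, -0.663, 0.004, -0.001]
ft_force: [-0.0, 0.3, -0.4]
gripper_width: 0.0474
time: 35.57
position: [0.5247, 0.1325, 0.146]
orientation: [0.971, -0.24, 0.001, -0.0]
ft_force: [0.6, 0.4, -1.1]
gripper_width: 0.0442
time: 36.15
position: [0.5279, 0.2706, 0.1244]
orientation: [1.0, -0.005, -0.001, 0.001]
ft_force: [0.9, 0.7, -0.3]
gripper_width: 0.0443
px [306 304] n 287 ctr [ 513.9 -222. ] D 47.8 rms 0.96 z 0.062 col [234 122  65] 
px [266 325] n 447 ctr [ 438.9 -292.9] D 57.2 rms 1.19 z 0.0617 col [197 190 185] 
px [298 329] n 347 ctr [ 503.7 -301.3] D 47.0 rms 0.93 z 0.0618 col [184 177 171] 
px [290 356] n 391 ctr [ 495. -380.] D 48.1 rms 0.45 z 0.0615 col [184 177 171] 
[0.52928573 0.26996373 0.12582433] [ 9.99980141e-01 -6.30107563e-03  1.00405505e-04  6.44945232e-05]
jaw [-5.49084688 -5.32511017] 1182
-55 290 [ 8.4 32.6] 28.1
-50 286 [ 8.6 32.6] 28.1
-45 272 [ 9.2 32.6] 28.2
-40 257 [13.3 35.7] 28.3
-35 280 [13.4 36.3] 28.4
-30 259 [12.9 32.6] 28.3
-25 379 [ 1.3 32.6] 27.8
-20 494 [ 0.6 38.1] 27.3
-15 582 [ 1.1 44.5] 26.8
-10 623 [ 1.2 47.2] 26.5
-5 203 [15.8 30.2] 26.0
```

```bash
python3 -m jog '[{"tx":0.0005,"ty":0,"tz":-0.04,"spin":0,"hand":0.5},{"tx":0,"ty":0,"tz":-0.04,"spin":0,"hand":0.5},{"tx":0,"ty":0,"tz":-0.02,"spin":0,"hand":0.5},{"tx":0,"ty":0,"tz":-0.009,"spin":0,"hand":0.5},{"tx":0,"ty":0,"tz":0,"spin":0,"hand":0},{"tx":0,"ty":0,"tz":0,"spin":0,"hand":0},{"tx":0,"ty":0,"tz":0,"spin":0,"hand":0},{"tx":0,"ty":0,"tz":0,"spin":0,"hand":0}]' 8
python3 -m jog '[{"tx":0,"ty":0.01,"tz":0,"spin":0,"hand":0},{"tx":0,"ty":0.012,"tz":0,"spin":0,"hand":0},{"tx":0,"ty":0.012,"tz":0,"spin":0,"hand":0},{"tx":0.0005,"ty":0.012,"tz":0,"spin":0,"hand":0},{"tx":0,"ty":0.012,"tz":0,"spin":0,"hand":0},{"tx":0,"ty":0.012,"tz":0,"spin":0,"hand":0},{"tx":0,"ty":0.01,"tz":0,"spin":0,"hand":0},{"tx":0,"ty":0.004,"tz":0,"spin":0,"hand":0}]' 8
python3 -m jog '[{"tx":0,"ty":0.001,"tz":0,"spin":0,"hand":0},{"tx":0,"ty":0.001,"tz":0,"spin":0,"hand":0},{"tx":0,"ty":0.001,"tz":0,"spin":0,"hand":0},{"tx":0,"ty":0,"tz":0,"spin":0,"hand":0}]' 8
python3 -m jog '[{"tx":0,"ty":0.001,"tz":0,"spin":0,"hand":0},{"tx":0,"ty":0.001,"tz":0,"spin":0,"hand":0},{"tx":0,"ty":0,"tz":0,"spin":0,"hand":0}]' 8
```

```text
time: 36.92
position: [0.5299, 0.271, 0.0182]
orientation: [1.0, -0.006, 0.0, -0.0]
ft_force: [-3.7, 0.2, 8.5]
gripper_width: 0.0199
time: 37.58
position: [0.5303, 0.3572, 0.0183]
orientation: [1.0, -0.005, 0.001, -0.001]
ft_force: [-3.5, -0.3, 6.6]
gripper_width: 0.0203
time: 37.92
position: [0.5303, 0.3576, 0.0181]
orientation: [1.0, -0.005, 0.0, 0.001]
ft_force: [-5.5, -7.1, 8.4]
gripper_width: 0.0203
time: 38.17
position: [0.5302, 0.3586, 0.0176]
orientation: [1.0, -0.005, 0.0, 0.002]
ft_force: [-3.0, -9.7, 6.6]
gripper_width: 0.0197
```

Force rise indicates the jaws meet. Release, lift, and check.

```bash
python3 -m jog '[{"tx":0,"ty":0,"tz":0,"spin":0,"hand":0.5},{"tx":0,"ty":0,"tz":0,"spin":0,"hand":0.5},{"tx":0,"ty":0,"tz":0,"spin":0,"hand":0.5},{"tx":0,"ty":0,"tz":0.02,"spin":0,"hand":0.5},{"tx":0,"ty":0,"tz":0.04,"spin":0,"hand":0.5},{"tx":0,"ty":0,"tz":0.04,"spin":0,"hand":0.5},{"tx":0,"ty":-0.03,"tz":0.02,"spin":0,"hand":0.5},{"tx":0,"ty":-0.03,"tz":0.02,"spin":0,"hand":0.5}]'
python3 -m jog '[{"tx":0,"ty":0,"tz":0,"spin":0,"hand":0.5},{"tx":0,"ty":0,"tz":0,"spin":0,"hand":0.5}]'
python3 - <<'E'
from h import *
import m2
m2.cores('s6.png',.0605,name='side')
c=cap('wrist'); cv2.imwrite('pics/w19.png',c['pixels'][:330,100:540,::-1].repeat(1,0))
W=cloud(c); d=W[...,:2]*1000-[506.2,316.0]; u=d[...,0]; v=d[...,1]; z=W[...,2]*1000
t=(z>20)&(z<32)&(u>-15)&(u<10)&(v>55)&(v<105)
h,e=np.histogram(v[t],np.arange(56,104,1)); print(dict(zip(e.astype(int).tolist(),h.tolist())))
for lo in range(14,34,2):
    k=(z>22)&(z<33)&(v>=lo)&(v<lo+2)&(u>0)&(u<50); print(lo,k.sum(),np.median(z[k]).round(1),end='; ')
E
```

```text
time: 38.83
position: [0.5309, 0.3011, 0.1594]
orientation: [1.0, -0.004, 0.002, -0.001]
ft_force: [1.0, -0.5, -0.6]
gripper_width: 0.0438
time: 39.0
position: [0.5313, 0.2995, 0.1583]
orientation: [1.0, -0.006, 0.002, -0.001]
ft_force: [-0.1, 1.0, -0.6]
gripper_width: 0.0442
px [306 304] n 290 ctr [ 514.3 -220.6] D 47.9 rms 1.04 z 0.062 col [234 122  65] 
px [266 325] n 443 ctr [ 438.3 -293.1] D 55.7 rms 0.7 z 0.0618 col [197 191 185] 
px [298 329] n 344 ctr [ 503.7 -300.4] D 48.4 rms 1.04 z 0.0617 col [183 177 171] 
px [290 356] n 399 ctr [ 494.5 -380. ] D 47.8 rms 0.55 z 0.0613 col [183 177 171] 
{56: 0, 57: 0, 58: 0, 59: 0, 60: 0, 61: 0, 62: 13, 63: 14, 64: 40, 65: 25, 66: 62, 67: 45, 68: 58, 69: 64, 70: 50, 71: 73, 72: 59, 73: 57, 74: 77, 75: 56, 76: 62, 77: 75, 78: 55, 79: 63, 80: 50, 81: 11, 82: 68, 83: 73, 84: 61, 85: 65, 86: 77, 87: 62, 88: 63, 89: 77, 90: 62, 91: 53, 92: 67, 93: 62, 94: 46, 95: 44, 96: 42, 97: 32, 98: 18, 99: 9, 100: 4, 101: 0, 102: 0}
14 59 26.0; 16 61 25.9; 18 66 26.0; 20 65 26.0; 22 68 25.8; 24 69 26.0; 26 68 25.9; 28 81 27.9; 30 105 28.4; 32 107 28.3;
```

View pics/w19.png

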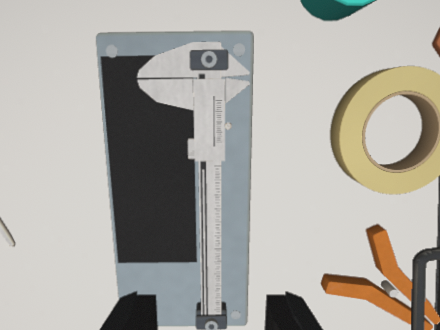

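View pics/s6.png

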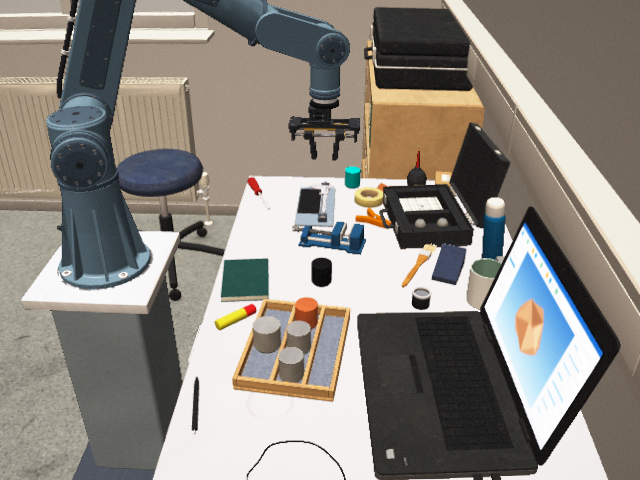

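The jaws meet at about (170,80) with a gap of at most ~1 mm, and the caliper is empty. The side view shows all four cores upright in the rack, with the red one at (306,312) in the 48 row. The bystanders are in place, so I'm handing in.

```bash
python3 -c "
from rig import order; print(order.finish_job())"
```

```text
the job is handed in; nothing more can be done
None
```

I put all four cores away in the rack, measured the red one at 48 mm, left the caliper empty and shut, and handed the job in at about 39 s; no verdict was reported.

- **Grey cores:** only three were present. The 56 mm core is in the 56 row and both 48 mm cores are in the 48 row.
- **Red core:** it was knocked a few centimetres aside during the run, so I located it again before picking it up. I stood it on the holder's plate and closed the jaws until both touched it, with about 8 N on the slider for over 0.3 s. The jaw faces were about 47.5 mm apart in the image and the grip width was 47.7 mm, so it went into the 48 row.
- **Last checks:** all four cores stood upright on the channel floors, with their tops at about 62 mm by the side camera against 63 mm expected. Their positions were within about 2 mm of the row centre lines, and the caliper gap was about 1 mm or less. The brush, glue stick and screwdriver looked undisturbed, and the gripper was clear of everything.

No check failed. The cameras read 1–2 mm low in height and about 0.5–1 mm small on diameter throughout, well within the tolerances.

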